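Find the clear plate gap with the gauge blade

ROBOT

A 6-joint arm with a two-finger parallel gripper is mounted at the origin on a cart in front of the work surface, level with it; the furniture and walls round the work are solid. World frame = base frame: x ahead of the robot, y to its left, z up, the work surface at z = 0. Lengths are in mm, angles in rad, forces in N, time in s.
With the tool pointing down it reaches from about 425 to 925 mm from the base axis. Payload 12.5 kg.
Tool frame: the origin (TCP) lies midway between the tips of the shut fingers; the grasp point (between the pads) lies 19 mm behind it; x points along the fingers, z is the direction in which the jaws open and shut, and the axes are right-handed (so a half turn about x gives the same grasp; the last joint's range is limited). The gripper opens to 85 mm and grips with 20 to 120 N. Pads are 22 mm wide; open, the fingers measure 114 mm over their backs; the gripper's body (76 mm by 85 mm) begins 54 mm behind the grasp point. The pads swing forward as they close: fully open they stand 13 mm farther back than shut.
Start: joints at [-1.29, 0.491, 1.559, -0, 1.092, -0.106], TCP at [235.79, -578.833, 231.327] pointing down, gripper open.
Joint ranges: [-3.1, 3.1], [-0.84, 2.19], [0.05, 2.79], [-1.13, 4.28], [0.06, 2.93], [-2.69, 2.69]. Speed limits (rad/s): [2.22, 2.22, 2.79, 3.14, 3.14, 3.14].

INTERFACE

Orientations are given as [roll, pitch, yaw] about the fixed x, y, z axes, in that order (R = Rz(yaw) Ry(pitch) Rx(roll)).
In Python, from bench import bot, grab_frame, masks_of gives the robot as it stands. The module is installed in compiled form; this text tells all that it offers.
- The arm moves only by the tool play_rows, never from a script. Its argument "targets" is a list of rows, each a list of 5 numbers: the shift along the tool's x, y, z in mm, then the turn about the tool's x in degrees, then the finger opening in mm, from 0 to 85.4. A call has 1 to 20 rows; each row is the pose to reach, as a shift and turn from the pose commanded when the call began, along the tool's axes at that moment; what a row does not reach only later rows make up. A row lasts 1/12 s, in which the tool goes at most 41.7 mm and 7.16 degrees, less where a joint would pass 70% of its speed; a pose out of reach is approached as far as the arm can. A call with a gripper value outside its range is refused whole. The fingers move at their own pace and stop on an object; the grip force is fixed at half the most. Time passes only in rows, so rows that repeat a pose let the fingers close. It gives the time, the measured TCP pose, the force and the opening at its end, in the units of the state.
- bot.get_obs(): the state, without advancing time (a new reading comes with each control period).
- grab_frame(name): name is "scene" or "top"; returns a dict with "color" (420x560x3 uint8, blue, green, red), "fov_y" (degrees; the focal length in pixels is half the picture's height over the tangent of half this angle, whatever the lens; pixels are square), "cx", "cy" (the principal point, pixels), "k1" (the pictures are not rectified: a ray, as slopes to the right and down, at radius r is drawn at 1 + k1 r^2 times it, then the intrinsics apply), "R" (3x3) and "t" (3): a world point X has camera coordinates R X + t. Camera axes: x right, y down, z forward; pixel columns grow to the right and rows downward; lengths in mm; the calibration is good to about 2 mm. A picture is of the moment at which its call begins. There is no depth.
- bot.sign_off(): hands the job in, once; it reports no verdict.
Trained networks look in a picture, given as the dict that the camera call returned (one of the last four; its "shot" number tells which), for a name from the list of things; names that differ only in an ending like _2 or _b are one class to them, and where a whole thing is asked for, a point or a joint stands for the part that bears it (a point fixed in the world has none). Each returns a list of dicts, best first, with "p" (0 to 1); they miss things now and then, are a little off and sometimes report something else, mostly with a low value. They report only what shows in the picture. A call takes as long as a camera call. They do not tell look-alikes from the thing itself.
- masks_of(picture, thing): "pixels" (420x560 bool, what is visible of it) and "box" ([centre column, centre row, width, height] in pixels, round what is visible of it).
The state is a dict: "time": time; "joint_pos": joint angles; "qvel": joint speeds; "effort": joint torques, N m; "ee_pos": TCP position; "orientation": TCP orientation; "wrist_force": force on the tool from outside, world axes, zero at the start; "ft_torque": the same for the moment, N m; "grip_width": opening from 0.0 (shut) to 1.0 (fully open).
Only numpy, scipy, OpenCV 4.12 (cv2) and the standard library are available. Lean on these libraries where they do the work, as an engineer would, in place of code of your own. Each camera call takes 0.05 s, during which the arm holds its last target.

TASK

Two of the three plate pairs leaning in the stand still have a packing bar hidden down in their gap. Take the gauge out of its holder, feel with its blade for the one gap that is clear, and leave the gauge there, pushed down the slope of the plates until its shoulder sits home on the plate edges. Do not press hard on the stand, and leave the beaker and the timer where they are.

Things in the scene. Friction and masses are not known exactly. Their poses are not given: they have to be found in the camera images.
- gauge: Flat gauge, 118 mm long, 0.08 to 0.17 kg, loose, at first upright in the holder, handle up. Origin: middle of the blade's tip; z runs from tip to handle, y across the blade's width, x through its thickness; the same after half a turn about z. Steel blade z 0 to 50 mm, 40 mm wide, 5 thick (last 8 mm: 36 wide, 3 thick).
- shoulder (a point): Point on the gauge's long axis at the underside of its steel shoulder, 50 mm from the tip; axes as the gauge. The shoulder is 8 mm high, 42 wide (y), 22 thick (x).
- handle (a point): Middle of the gauge's black handle, on its axis, 88 mm from the tip; axes as the gauge. The handle is 60 mm long, 32 wide (y) and 20 thick (x), and can be gripped across either.
- holder: White slotted block, 35 (x) by 62 (y) by 56 mm high on a grey foot 70 by 86 mm, fixed to the worktop. Origin: centre of its underside, z up. The gauge hangs in its slot (10 by 46 mm), shoulder on the block's top, tip 6 mm above the worktop, gauge axes along the holder's; lift it more than 50 mm straight up to free it.
- rack: Stand fixed to the worktop, base 98 (x) by 246 (y) mm, 95 mm high. Origin: underside, about the middle; z up, x away from the robot, y left. Three plate pairs side by side along y, 72 mm apart, lean towards the robot by 27 degrees from vertical, mouths facing up and to -x: the way into a gap is (0.454, 0, -0.891) in the stand's axes, the direction across the plates (0.891, 0, 0.454).
- mouth_left (a point): Centre of the mouth of the left (+y) gap, level with the upper edges of its two plates (each 60 wide, 7 thick); axes as the stand (not leaning). The gap is 9 mm across the plates by 46 mm along y, without chamfer, 88 mm above the worktop at the mouth.
- mouth_middle (a point): The same for the middle gap. The clear gap is 60 mm deep, so the 50 mm blade goes in up to the shoulder; in the other two a fixed bar stops the blade about 27 mm down.
- mouth_right (a point): The same for the right (-y) gap. Which gap is clear changes from start to start.
- beaker: Small clear beaker, 59 mm wide, 64 mm high, loose, on the worktop between the stand and the robot. Origin: centre of its underside. A bystander.
- bench_timer: Grey bench timer, 71 by 77 by 50 mm, loose, right of the stand. Origin: centre of its underside. A bystander.
Not all that is in view belongs to the job. What is shaped like the gauge but turquoise is not meant.

How it is judged:
By the outcome, as a careful person would: the job done as asked, in the order asked, and still so for the second after the job is handed in, with the robot touching nothing.
It also fails if it takes over 58 s, if anything falls off the work surface, if the arm or the gripper's body presses on something with over 40 N, if the wrist force passes 120 N, or if a joint passes its speed limit or range.

## Working session

There is one attempt and no reset: what is moved stays moved. The work goes in short steps, Python scripts to look and compute and a tool call to move; the robot and the scene stay as the last step left them, time stands still between calls to the robot, and variables do not carry over. Pictures are saved under pics/ and viewed, and the job is handed in when it is done.

Besides the shell and the picture viewer there is one more tool, called after "Request:" as a command line: name --pt "numbers of a row" for each row, then --argument value for the rest. play_rows: Moves the arm, as the interface text tells. Its arguments: {"type":"object","properties":{"targets":{"type":"array","items":{"type":"array","items":{"type":"number"}}}},"required":["targets"]}

```bash
mkdir -p pics; ls
python3 - <<'E'
from bench import bot, grab_frame, masks_of
import cv2, numpy as np
print(bot.get_obs())
for n in ["scene","top"]:
    f=grab_frame(n); cv2.imwrite(f"pics/{n}0.png",f["color"])
    print(n,{k:(v.tolist() if hasattr(v,'tolist') else v) for k,v in f.items() if k!="color"})
    for th in ["gauge","holder","rack","beaker","bench_timer"]:
        for m in masks_of(f,th)[:3]: print(th,m["p"],np.round(m["box"],1),m["pixels"].sum())
E
```

```text
pics
{'time': 0.0, 'joint_pos': array([-1.28958989e+00,  4.91597317e-01,  1.55947812e+00,  1.18461010e-05,
        1.09169056e+00, -1.05557121e-01]), 'qvel': array([ 0.00095468, -0.00068815, -0.00040783, -0.00182761,  0.00157261,
       -0.00106653]), 'effort': array([-2.45420313e-03, -6.18456745e+01, -2.61596096e+01, -2.07710477e-04,
        4.02232952e-03, -7.62982467e-06]), 'ee_pos': array([ 235.7283104 , -578.58708213,  230.69440728]), 'orientation': array([3.02708196, 1.56962293, 1.84304372]), 'wrist_force': array([ 0.16240297, -0.18018902, -1.02819754]), 'ft_torque': array([0.01114467, 0.03767846, 0.01696736]), 'grip_width': 1.0019074322821282}
scene {'fov_y': 52.17620023277849, 'cx': 287.7322216693375, 'cy': 208.56774643630618, 'k1': -0.053031641425575184, 'R': [[-0.8764138830638294, -0.48127786961978314, -0.016441343838726134], [-0.27954872169392647, 0.5362690427404021, -0.796409458756979], [0.3921112313773629, -0.6933881496049203, -0.6045342473468251]], 't': [450.8414471766985, 229.8002908394665, 1179.2964017515424], 'shot': 1}
gauge 0.65 [245.8 341.8  19.8  29.5] 488
gauge 
[... 240 characters left out ...]
9] 209
bench_timer 0.23 [281.6 196.2  59.2  49. ] 1467
top {'fov_y': 53.0017942124519, 'cx': 278.91560504837145, 'cy': 206.91901534446794, 'k1': -0.03355649968233484, 'R': [[0.009457202637267646, -0.9997051894666569, -0.022362814485511095], [-0.9946376549366578, -0.007101253723475781, -0.10317706904957695], [0.102987847343189, 0.023218663807173443, -0.9944115832745641]], 't': [6.006165831052025, 527.83257259425, 1310.582924327136], 'shot': 2}
gauge 0.53 [206.1 209.   15.6  10.8] 110
gauge 0.49 [140.9 246.6  19.9  13.9] 195
holder 0.93 [210.8 210.8  23.5  26.9] 411
rack 0.86 [328.4 178.1  79.6  38.6] 2390
beaker 0.51 [339.3 229.7  20.6  17.7] 316
bench_timer 0.63 [424.1 173.1  28.4  20. ] 425
```

Run:
```python
import cv2
a=cv2.imread("pics/scene0.png");b=cv2.imread("pics/top0.png")
c=cv2.resize(a[130:380,200:380],None,fx=2.4,fy=2.4,interpolation=cv2.INTER_CUBIC);cv2.imwrite("pics/sc.png",c)
c=cv2.resize(b[130:280,110:460],None,fx=2.28,fy=2.28,interpolation=cv2.INTER_CUBIC);cv2.imwrite("pics/tc.png",c)
```

```text
(no output)
```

View pics/scene0.png

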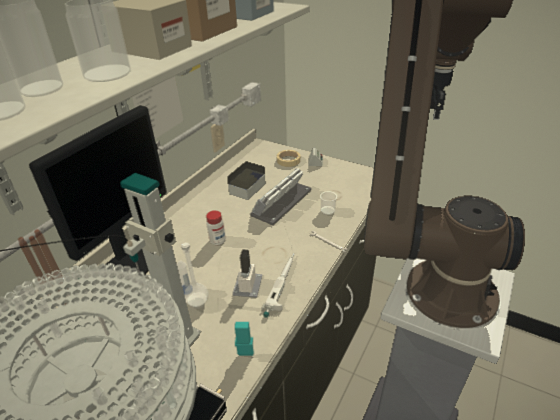

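View pics/sc.png

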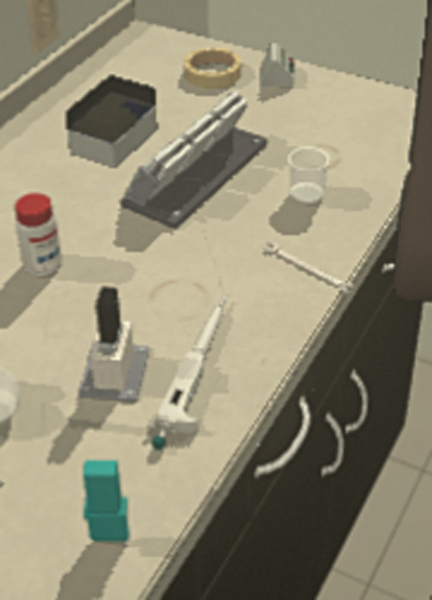

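View pics/tc.png

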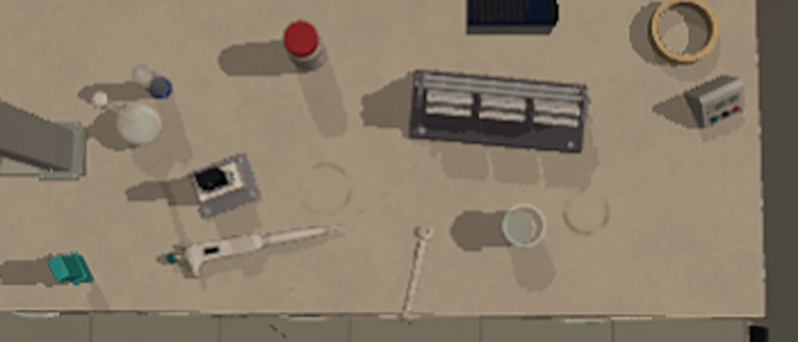

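Candidates: the black-handled gauge in the white holder, scene (246,263) / top (206,209), and the turquoise look-alike, scene (245,342) / top (141,247). I choose the black one, as the description says. Next I crop close on it and on the rack.

Run:
```python
import cv2
a=cv2.imread("pics/scene0.png");b=cv2.imread("pics/top0.png")
def cr(i,r0,r1,c0,c1,s,n): cv2.imwrite(n,cv2.resize(i[r0:r1,c0:c1],None,fx=s,fy=s,interpolation=cv2.INTER_CUBIC))
cr(a,160,230,245,320,8,"pics/rs.png")
cr(b,150,205,285,375,8,"pics/rt.png")
import numpy as np
x=cv2.resize(a[240:310,220:285],None,fx=6,fy=6,interpolation=cv2.INTER_CUBIC)
y=cv2.resize(b[185:245,180:240],None,fx=6,fy=6,interpolation=cv2.INTER_CUBIC)
z=np.zeros((420,760,3),np.uint8); z[:420,:390]=x; z[:360,400:760]=y; cv2.imwrite("pics/h.png",z)
```

```text
(no output)
```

View pics/rs.png

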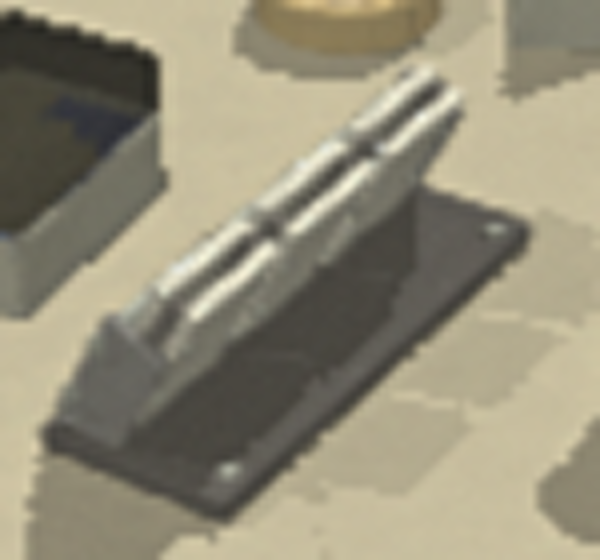

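View pics/rt.png

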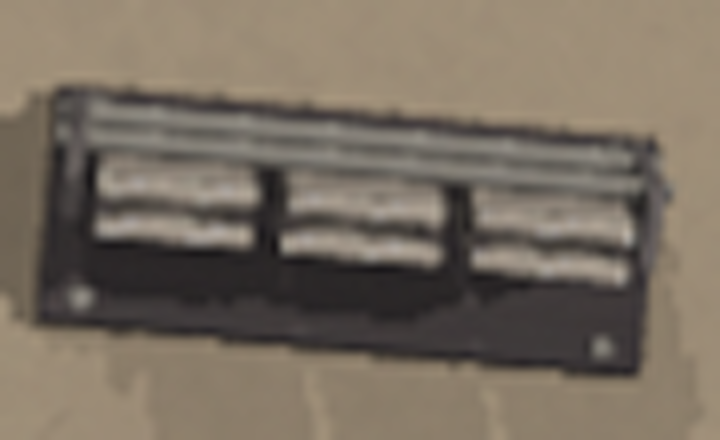

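View pics/h.png

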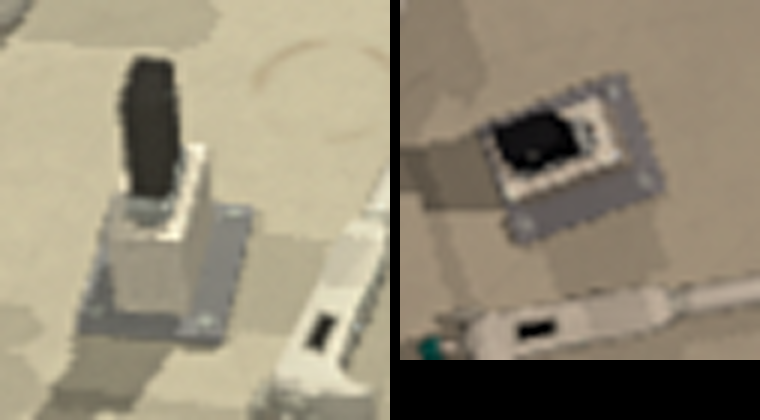

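```bash
cat > h.py <<'E'
import numpy as np, cv2, pickle
from scipy.spatial.transform import Rotation as Ro
from scipy.optimize import least_squares
def proj(f,X):
    X=np.atleast_2d(X); R=np.array(f["R"]);t=np.array(f["t"])
    c=X@R.T+t; s=c[:,:2]/c[:,2:]; r2=(s**2).sum(1,keepdims=True)
    F=210/np.tan(np.radians(f["fov_y"]/2))
    return s*(1+f["k1"]*r2)*F+[f["cx"],f["cy"]]
def ray(f,p):
    F=210/np.tan(np.radians(f["fov_y"]/2)); d=(np.array(p,float)-[f["cx"],f["cy"]])/F
    s=d.copy()
    for _ in range(20): s=d/(1+f["k1"]*(s@s))
    R=np.array(f["R"]);t=np.array(f["t"]); return -R.T@t, R.T@np.r_[s,1]
def atz(f,p,z):
    o,d=ray(f,p); return o+d*(z-o[2])/d[2]
def tri(fp):
    A=np.zeros((3,3));b=np.zeros(3)
    for f,p in fp:
        o,d=ray(f,p);d/=np.linalg.norm(d);M=np.eye(3)-np.outer(d,d);A+=M;b+=M@o
    return np.linalg.solve(A,b)
def tool(ob): return Ro.from_euler("xyz",ob["orientation"]).as_matrix()
E
python3 - <<'E'
from h import *
from bench import bot,grab_frame,masks_of
S=grab_frame("scene");T=grab_frame("top");pickle.dump((S,T),open("f0.pkl","wb"))
for f in (S,T): print("cam",-np.array(f["R"]).T@f["t"])
print("tool\n",tool(bot.get_obs()).round(3))
print("foot top (z~6):")
for p in [(217,197.5),(223.7,216.7),(199.2,225.5)]: print(atz(T,p,6).round(1))
# scene foot corners: offset (220,240) /6
for p in [(252,207),(218,345),(82,333)]: print("sc",atz(S,(220+p[0]/6,240+p[1]/6),6).round(1))
# rack gaps
for n,pt in zip("LMR",[(175,207),(363,226),(551,244)]):
    print(n,atz(T,(285+pt[0]/8,150+pt[1]/8),88).round(1))
for n,pt in zip("LMR",[(222,263+22),(320,190),(405,118)]):
    print(n,atz(S,(245+pt[0]/8,160+pt[1]/8),88).round(1))
for p in [(62,92),(657,140),(638,375),(40,325)]: print("base T",atz(T,(285+p[0]/8,150+p[1]/8),8).round(1))
for p in [(47,432),(225,515),(527,228)]: print("base S",atz(S,(245+p[0]/8,160+p[1]/8),8).round(1))
for f,n,c in ((S,"S",(225,275,240,285)),(T,"T",(185,225,190,225))):
    g=f["color"].max(2); m=np.zeros_like(g); m[c[2]:c[3],c[0]:c[1]]=(g<60)[c[2]:c[3],c[0]:c[1]]
    ys,xs=np.nonzero(m); print(n,m.sum(),xs.min(),xs.max(),ys.min(),ys.max(),xs.mean(),ys.mean())
E
```

```text
cam [ -3.05128333 911.45537909 903.35262713]
cam [ 389.97123654  -20.67731614 1357.85337335]
tool
 [[ 0.     0.926  0.377]
 [-0.     0.377 -0.926]
 [-1.    -0.     0.   ]]
foot top (z~6):
[559.3 212.4   6. ]
[496.9 189.1   6. ]
[467.8 267.9   6. ]
sc [493.4 192.4   6. ]
sc [461.8 273.6   6. ]
sc [520.6 296.9   6. ]
L [617.3 -75.5  88. ]
M [ 610.4 -147.    88. ]
R [ 603.9 -218.4   88. ]
L [603.2 -62.5  88. ]
M [ 601.3 -142.    88. ]
R [ 595.7 -208.6   88. ]
base T [678.9 -32.8   8. ]
base T [ 660.4 -274.2    8. ]
base T [ 564.3 -265.4    8. ]
base T [583.  -24.5   8. ]
base S [674.3 -30.6   8. ]
base S [578.9 -17.7   8. ]
base S [ 561.  -261.8    8. ]
S 151 241 249 250 272 244.67549668874173 261.29801324503313
T 103 195 209 203 213 202.1359223300971 208.16504854368932
```

```bash
cat >> h.py <<'E'
def box(x0,x1,y0,y1,z0,z1): return np.array([[x,y,z] for x in (x0,x1) for y in (y0,y1) for z in (z0,z1)],float)
def hullmask(f,P,ss=8):
    """soft coverage of convex hull of projected points"""
    p=proj(f,P); o=np.floor(p.min(0))-3; sz=(np.ceil(p.max(0))+4-o).astype(int)
    m=np.zeros((sz[1]*ss,sz[0]*ss),np.uint8)
    h=cv2.convexHull(((p-o+.5)*ss).astype(np.float32)).reshape(-1,2)
    cv2.fillConvexPoly(m,np.round(h*16-8).astype(np.int32),255,shift=4)
    m=cv2.resize(m,(sz[0],sz[1]),interpolation=cv2.INTER_AREA)/255.
    full=np.zeros((420,560)); x,y=o.astype(int); 
    full[y:y+sz[1],x:x+sz[0]]=m; return full
E
python3 - <<'E'
from h import *
from scipy.optimize import minimize
S,T=pickle.load(open("f0.pkl","rb"))
def soft(f,c,bgv):
    g=f["color"].max(2).astype(float); m=np.zeros(g.shape); a=np.clip((bgv-g)/(bgv-35),0,1)
    m[c[2]:c[3],c[0]:c[1]]=a[c[2]:c[3],c[0]:c[1]]; return m
# tight windows around the handle only
ms=soft(S,(237,253,247,274),110); mt=soft(T,(194,212,200,216),110)
B=box(-10,10,-16,16,64,124)
def cost(q,fs):
    x,y,w=q; R=Ro.from_euler("z",w).as_matrix(); P=B@R.T+[x,y,0]
    return sum(((hullmask(f,P)-m)**2).sum() for f,m in fs)
for nm,fs in (("both",((S,ms),(T,mt))),("S",((S,ms),)),("T",((T,mt),))):
    r=minimize(cost,[511,242,np.radians(20)],args=(fs,),method="Nelder-Mead",options=dict(initial_simplex=np.array([[511,242,.35],[519,242,.35],[511,250,.35],[511,242,.55]])))
    print(nm,r.x,np.degrees(r.x[2]),r.fun)
for f,m,n in ((S,ms,"S"),(T,mt,"T")): print(n,m.sum(), hullmask(f,B@Ro.from_euler("z",.35).as_matrix().T+[511,242,0]).sum())
E
```

```text
both [514.05649604 239.99676378   0.58689076] 33.62636359120863 46.743138792772015
S [512.1994148  241.95316159   0.59805651] 34.26611383597592 29.649088196847362
T [5.15719896e+02 2.41167878e+02 3.58164400e-01] 20.521308470672064 7.695480815071127
S 132.42666666666668 238.05098039215684
T 115.4 125.59607843137255
```

Run:
```python
from h import *
from scipy.optimize import minimize
S,T=pickle.load(open("f0.pkl","rb"))
print(S["color"].max(2)[246:276:2,236:256]);print(T["color"].max(2)[198:218,192:214])
def soft(f,c):
    g=f["color"].max(2).astype(float); m=np.zeros(g.shape); a=np.clip((130-g)/(130-70),0,1)
    m[c[2]:c[3],c[0]:c[1]]=a[c[2]:c[3],c[0]:c[1]]; return m
ms=soft(S,(237,253,247,273)); mt=soft(T,(194,212,200,216))
B=box(-10,10,-16,16,64,124)
def cost(q,fs):
    x,y,w=q; R=Ro.from_euler("z",w).as_matrix(); P=B@R.T+[x,y,0]
    return sum(((hullmask(f,P)-m)**2).sum() for f,m in fs)
for nm,fs in (("both",((S,ms),(T,mt))),("S",((S,ms),)),("T",((T,mt),))):
    r=minimize(cost,[511,242,np.radians(20)],args=(fs,),method="Nelder-Mead",options=dict(initial_simplex=np.array([[511,242,.35],[519,242,.35],[511,250,.35],[511,242,.55]])))
    print(nm,r.x,np.degrees(r.x[2]),r.fun)
```

```text
[[182 181 179 181 180 180 180 179 180 180 181 180 181 181 179 180 182 182
  184 199]
 [204 202 201 201 203 205 204 203 205 207 206 199 188 186 196 201 201 202
  203 202]
 [198 198 199 200 205 176 104  59  59  68  71  71 117 186 204 201 202 203
  203 202]
 [200 198 200 201 176 103  55  53  57  59  56  50  68 184 206 201 198 199
  199 199]
 [198 200 201 201 139  70  53  58  58  59  58  52  63 148 194 202 201 201
  203 201]
 [199 202 204 174 103  55  56  59  60  59  57  59  61 112 189 206 203 200
  200 202]
 [197 199 200 150  79  49  51  53  54  56  53  50  52 107 190 207 205 202
  202 202]
 [198 200 199 176 104  50  49  54  53  54  53  52  48  79 184 204 202 201
  200 200]
 [199 198 202 206 131  55  47  54  54  55  54  52  47  68 182 203 199 198
  200 202]
 [196 199 202 205 139  63  49  53  54  53  55  54  49  57 149 230 244 244
  208 194]
 [199 200 203 204 152  79  48  52  54  55  53  52  48  65 128 194 226 231
  191 189]
 [201 201 204 207 183 107  50  49  51  53  53  50  58 126 140 205 228 177
  153 186]
 [203 202 204 206 232 154  58  45  52  50  52  49  63 119 182 219 209 158
  140 
[... 1587 characters left out ...]
3 116 138 104  59  56  48  45  77 107 137 156 173 187 171
  144 139 125  95]
 [111 112 112  96 120 148 130 123 113  97 127 157 162 175 191 171 145 125
   96  88  94  95]
 [112 113 112  98 102 152 178 180 170 159 175 189 172 144 141 126  98  94
   96  95  95  98]
 [112 111 112 106  88 152 202 198 192 171 149 142 126  96  89  94  95  96
   98  97  98 100]
 [112 111 112 112  97 130 186 183 148 126 102  93  93  95  94  96  98  98
   98  99  98  99]]
both [513.95822869 239.86344434   0.52044831] 29.819491749853004 38.808775470972705
S [513.02201122 240.38931553   0.52978914] 30.35468160329926 15.518574586697424
T [5.15755656e+02 2.41681632e+02 4.01712893e-01] 23.016453366357084 12.403103613994617
```

The close crop shows the black handle standing upright in the white block at top (202,208), which confirms the choice. The holder centre is about (514,240) with yaw about 21°. I will go there by a detour that stays away from the base.

Request:
play_rows --pt "0 200 -80 0 85" --pt "0 443 -229 0 85" --pt "0 443 -229 0 85" --pt "0 443 -229 0 85" --pt "0 443 -229 0 85" --pt "0 443 -229 0 85" --pt "0 443 -229 0 85" --pt "0 443 -229 0 85" --pt "0 443 -229 0 85" --pt "0 443 -229 0 85" --pt "0 443 -229 0 85" --pt "0 567 -653 1.2 85" --pt "0 567 -653 1.2 85" --pt "0 567 -653 1.2 85" --pt "0 567 -653 1.2 85" --pt "0 567 -653 1.2 85" --pt "0 567 -653 1.2 85" --pt "0 567 -653 1.2 85" --pt "0 567 -653 1.2 85" --pt "0 567 -653 1.2 85"

```text
time: 2.37
ee_pos: [518.0, 146.0, 231.5]
orientation: [1.131, 1.57, -0.074]
wrist_force: [0.7, 0.1, 0.3]
grip_width: 0.994
```

Run:
```python
from h import *
from bench import bot
o=bot.get_obs();R=tool(o);print(R.round(3),o["ee_pos"],R.T@(np.array([514.5,240.5,231])-o["ee_pos"]), o["joint_pos"].round(2))
print("jaw angle",np.degrees(np.arctan2(R[1,2],R[0,2])))
```

```text
[[ 0.001  0.934  0.358]
 [-0.     0.358 -0.934]
 [-1.     0.     0.   ]] [517.99600589 146.00366793 231.51085934] [  0.50536028  30.53578354 -89.49497384] [ 0.15  0.37  1.77 -0.    1.    1.36]
jaw angle -69.04138449404043
```

Request:
play_rows --pt "0 30 -88 0 85" --pt "0 30 -88 0 85" --pt "0 30 -88 0 85" --pt "0 30 -88 0 85" --pt "60 30 -88 0 85" --pt "60 30 -88 0 85" --pt "60 30 -88 0 85"

```text
time: 2.95
ee_pos: [513.5, 235.3, 167.8]
orientation: [-1.576, 1.565, -2.782]
wrist_force: [-0.2, -0.0, 0.0]
grip_width: 0.997
```

Run:
```python
from h import *
from bench import bot,grab_frame
S=grab_frame("scene");T=grab_frame("top")
o=bot.get_obs();R=tool(o);print(o["time"],o["ee_pos"],R.T@(np.array([514.5,240.5,79])-o["ee_pos"]),np.degrees(np.arctan2(R[1,2],R[0,2])))
a=cv2.resize(S["color"][210:310,200:290],None,fx=4.2,fy=4.2,interpolation=2);b=cv2.resize(T["color"][160:260,160:250],None,fx=4.2,fy=4.2,interpolation=2)
cv2.imwrite("pics/a1.png",np.hstack([a,b]))
```

```text
3.05 [515.34215639 235.95862387 171.57648846] [92.57506159  0.89892739 -4.559544  ] -69.09578630772701
```

View pics/a1.png

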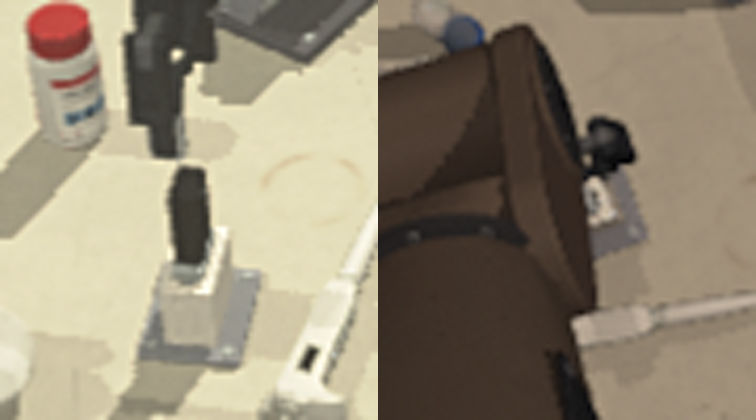

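Run:
```python
from h import *
from bench import bot
S,T=pickle.load(open("f0.pkl","rb"))
o=bot.get_obs();R=tool(o)
for d in ([-13,0,0],[-13,0,-42],[-13,0,42],[-13,11,-42],[-13,-11,-42]):
    p=proj(S,o["ee_pos"]+R@np.array(d,float))[0]; print(d,p,((p-[200,210])*4.2).round())
print((proj(S,[[514.5,240.5,124],[514.5,240.5,64]])-[200,210])*4.2)
```

```text
[-13, 0, 0] [242.24244563 233.85720608] [177. 100.]
[-13, 0, -42] [238.55871909 244.70440839] [162. 146.]
[-13, 0, 42] [245.71717534 223.63299359] [192.  57.]
[-13, 11, -42] [234.28082572 244.35224953] [144. 144.]
[-13, -11, -42] [242.84860313 245.05712215] [180. 147.]
[[182.34015471 177.48363721]
 [189.67135187 244.84966431]]
```

Request:
play_rows --pt "30 1 -3 0 85" --pt "60 1 -3 0 85" --pt "85 1 -3 0 85" --pt "91 1 -3 0 85" --pt "91 1 -3 0 85" --pt "91 1 -3 0 85" --pt "91 1 -3 0 85"

```text
time: 3.63
ee_pos: [515.9, 240.2, 82.3]
orientation: [1.496, 1.568, 0.291]
wrist_force: [0.1, -0.9, 0.4]
grip_width: 0.999
```

Run:
```python
from h import *
from bench import bot,grab_frame
S=grab_frame("scene")
o=bot.get_obs();R=tool(o);print(o["time"],o["ee_pos"],R.T@(np.array([514.5,240.5,80])-o["ee_pos"]),o["wrist_force"])
a=cv2.resize(S["color"][220:300,215:275],None,fx=7,fy=7,interpolation=2)
cv2.imwrite("pics/a2.png",a)
```

```text
3.6833 [515.77319689 240.18540311  82.19634923] [ 2.19297229 -1.08299473 -0.74963086] [ 0.0675407  -0.43456803  0.61723674]
```

View pics/a2.png

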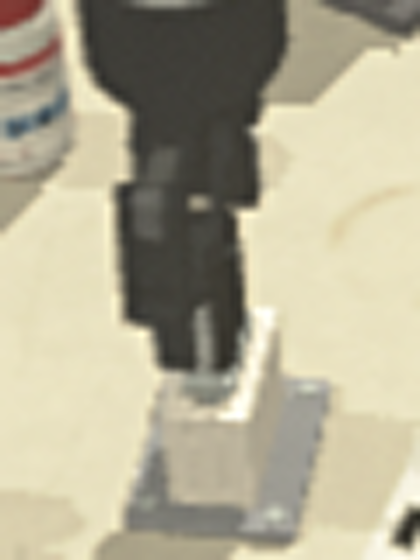

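The fingers straddle the handle and line up with it, so I close.

Request:
play_rows --pt "0 -1 -0.5 0 40" --pt "0 -1 -0.5 0 0" --pt "0 -1 -0.5 0 0" --pt "0 -1 -0.5 0 0" --pt "0 -1 -0.5 0 0" --pt "0 -1 -0.5 0 0" --pt "0 -1 -0.5 0 0" --pt "0 -1 -0.5 0 0"

```text
time: 4.35
ee_pos: [513.9, 240.2, 80.6]
orientation: [1.344, 1.57, 0.139]
wrist_force: [-1.0, 0.0, 5.8]
grip_width: 0.367
```

Request:
play_rows --pt "-8 0 0 0 0" --pt "-18 0 0 0 0" --pt "-28 0 0 0 0" --pt "-36 0 0 0 0" --pt "-40 0 0 0 0" --pt "-40 0 0 0 0" --pt "-40 0 0 0 0"

```text
time: 4.93
ee_pos: [513.7, 240.1, 120.5]
orientation: [1.258, 1.57, 0.053]
wrist_force: [0.1, -0.5, -1.9]
grip_width: 0.367
```

Run:
```python
from h import *
from bench import bot,grab_frame
S=grab_frame("scene")
o=bot.get_obs();R=tool(o);print(o["time"],o["ee_pos"],o["wrist_force"],o["ft_torque"],o["grip_width"],R.round(3))
a=cv2.resize(S["color"][215:300,215:275],None,fx=7,fy=7,interpolation=2)
cv2.imwrite("pics/a3.png",a)
```

```text
4.9833 [513.60074895 240.10063979 120.16738786] [ 0.12994731  0.36803927 -1.72799261] [ 0.0384694   0.01569823 -0.03598776] 0.3660271782066171 [[-0.     0.934  0.358]
 [-0.     0.358 -0.934]
 [-1.    -0.     0.   ]]
```

View pics/a3.png

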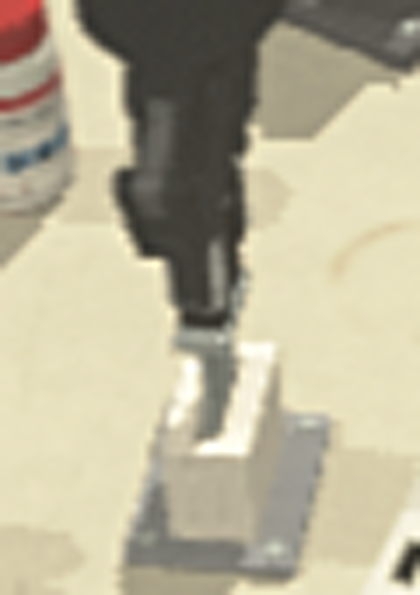

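Request:
play_rows --pt "0 -3 0 0 0" --pt "0 -6 0 0 0" --pt "0 -10 0 0 0" --pt "0.5 -13.5 0 0 0" --pt "1 -17 0 0 0" --pt "1 -17 0 0 0" --pt "1 -17 0 0 0"

```text
time: 5.57
ee_pos: [498.7, 234.3, 119.5]
orientation: [1.497, 1.568, 0.292]
wrist_force: [4.7, 1.9, 0.4]
grip_width: 0.369
```

Run:
```python
from h import *
from bench import bot,grab_frame
S=grab_frame("scene")
o=bot.get_obs();R=tool(o);print(o["time"],o["ee_pos"],R.T@o["wrist_force"],R.T@o["ft_torque"],o["grip_width"])
a=cv2.resize(S["color"][215:300,215:275],None,fx=7,fy=7,interpolation=2)
cv2.imwrite("pics/a4.png",a)
```

```text
5.6167 [498.64251156 234.28845349 119.45208906] [-0.14037504  4.42798722  0.53869537] [-0.02093612  0.02081106  1.23211642] 0.3686240560499134
```

View pics/a4.png

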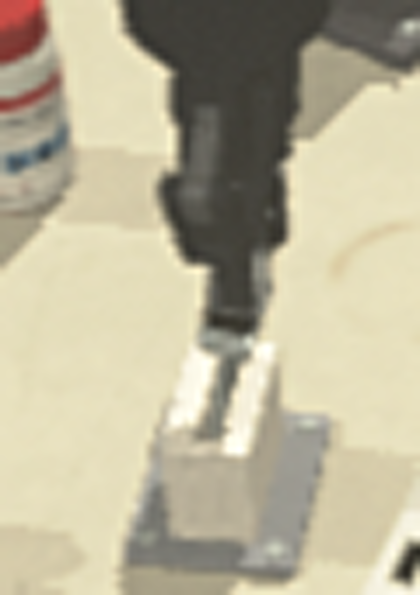

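Request:
play_rows --pt "0.5 -3.5 0 0 0" --pt "1 -7 0 0 0" --pt "2 -10.5 0 0 0" --pt "3 -14 0 0 0" --pt "4.5 -17.5 0 0 0" --pt "6 -21 0 0 0" --pt "8 -25 0 0 0" --pt "8 -25 0 0 0" --pt "8 -25 0 0 0"

```text
time: 6.37
ee_pos: [474.9, 225.2, 111.6]
orientation: [1.422, 1.57, 0.217]
wrist_force: [3.5, 0.7, 4.1]
grip_width: 0.368
```

Run:
```python
from h import *
from bench import bot,grab_frame
S=grab_frame("scene")
o=bot.get_obs();R=tool(o);print(o["time"],o["ee_pos"],R.T@o["wrist_force"],R.T@o["ft_torque"],o["grip_width"])
a=cv2.resize(S["color"][215:300,215:275],None,fx=7,fy=7,interpolation=2)
cv2.imwrite("pics/a5.png",a)
```

```text
6.4167 [474.92769147 225.21389711 111.55858166] [-3.82281813  3.65126967  0.34876496] [-0.00578842 -0.02545855  1.03753997] 0.3633716061948277
```

View pics/a5.png

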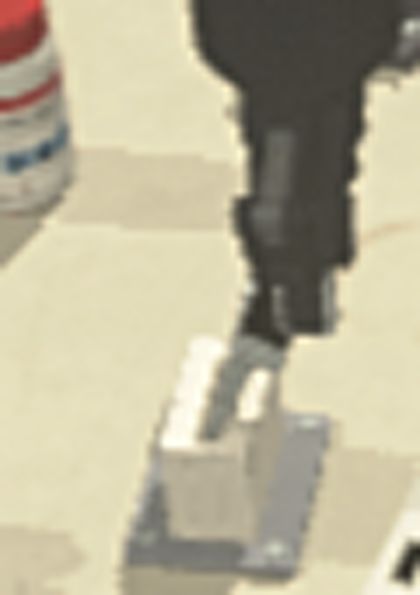

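Request:
play_rows --pt "-20 0 0 0 0" --pt "-50 0 0 0 0" --pt "-80 0 0 0 0" --pt "-110 -2 20 3 0" --pt "-118 -5 60 8 0" --pt "-118 -10 100 13 0" --pt "-118 -15 140 18 0" --pt "-118 -20 180 22 0" --pt "-118 -25 220 25.5 0" --pt "-118 -28 255 25.5 0" --pt "-118 -31 285 25.5 0" --pt "-118 -31 305 25.5 0" --pt "-118 -31 305 25.5 0" --pt "-118 -31 305 25.5 0" --pt "-118 -31 305 25.5 0"

```text
time: 7.67
ee_pos: [553.7, -70.1, 228.6]
orientation: [-1.757, 1.568, 2.876]
wrist_force: [0.3, 0.3, -1.5]
grip_width: 0.365
```

Run:
```python
from h import *
from bench import bot,grab_frame
S=grab_frame("scene");T=grab_frame("top");pickle.dump((S,T),open("f1.pkl","wb"))
o=bot.get_obs();R=tool(o);print(o["time"],o["ee_pos"],o["wrist_force"],o["grip_width"],R.round(3),np.degrees(np.arctan2(R[1,2],R[0,2])))
a=cv2.resize(S["color"][130:230,240:330],None,fx=6,fy=6,interpolation=2)
cv2.imwrite("pics/b1.png",a)
b=cv2.resize(T["color"][130:230,260:380],None,fx=5,fy=5,interpolation=2)
cv2.imwrite("pics/b1t.png",b)
```

```text
7.7667 [554.08924138 -69.70342171 229.06814096] [ 0.09038016  0.35521703 -0.89283566] 0.3678526215028603 [[-0.001  0.997 -0.078]
 [ 0.    -0.078 -0.997]
 [-1.    -0.001 -0.   ]] -94.47680345589562
```

View pics/b1.png

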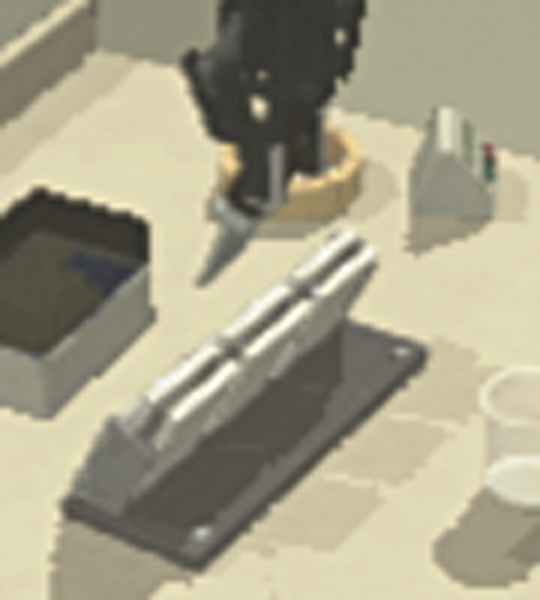

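View pics/b1t.png

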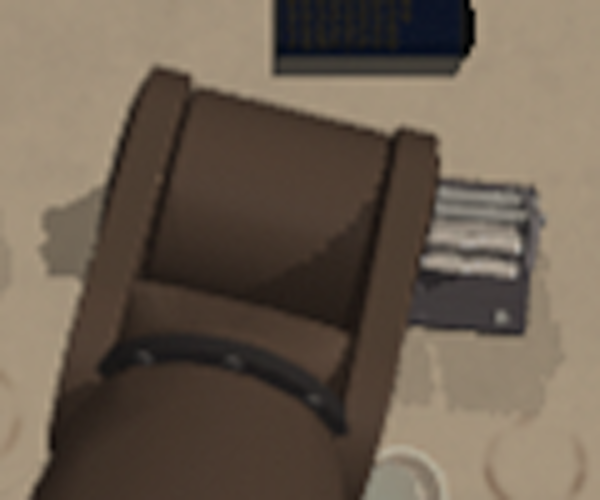

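Run:
```python
from h import *
S,T=pickle.load(open("f1.pkl","rb"))
tcp=np.array([554.1,-69.7,229.1])
Rz=Ro.from_euler("z",-4.5,degrees=True).as_matrix()
for g in (19,22,25):
  for a in (24,27,30):
    d=Rz@np.array([np.sin(np.radians(a)),0,-np.cos(np.radians(a))])
    G=tcp+[0,0,g]; tip=G+(74.4+g)*d; sh=tip-50*d; 
    pts=[tip,tip+Rz@[0,18,0],tip-Rz@[0,18,0],sh+Rz@[0,21,0],sh-Rz@[0,21,0]]
    print(g,a,[((proj(S,p)[0]-[240,130])*6).round().tolist() for p in pts])
im=cv2.resize(S["color"][150:190,262:292],None,fx=18,fy=15,interpolation=0)
im=cv2.resize(S["color"][150:190,262:302],None,fx=14,fy=14,interpolation=2)
cv2.imwrite("pics/b2.png",im)
```

```text
19 24 [[219.0, 275.0], [200.0, 290.0], [238.0, 259.0], [226.0, 230.0], [271.0, 193.0]]
19 27 [[212.0, 269.0], [193.0, 285.0], [231.0, 253.0], [222.0, 227.0], [268.0, 191.0]]
19 30 [[205.0, 263.0], [186.0, 279.0], [224.0, 247.0], [219.0, 224.0], [265.0, 188.0]]
22 24 [[217.0, 274.0], [198.0, 289.0], [236.0, 258.0], [224.0, 229.0], [269.0, 192.0]]
22 27 [[210.0, 268.0], [191.0, 283.0], [229.0, 252.0], [220.0, 226.0], [266.0, 189.0]]
22 30 [[203.0, 261.0], [183.0, 277.0], [222.0, 246.0], [217.0, 223.0], [262.0, 186.0]]
25 24 [[215.0, 272.0], [196.0, 288.0], [234.0, 257.0], [222.0, 227.0], [267.0, 191.0]]
25 27 [[208.0, 266.0], [188.0, 282.0], [227.0, 251.0], [218.0, 224.0], [264.0, 188.0]]
25 30 [[201.0, 260.0], [181.0, 276.0], [220.0, 245.0], [214.0, 221.0], [260.0, 185.0]]
```

View pics/b2.png

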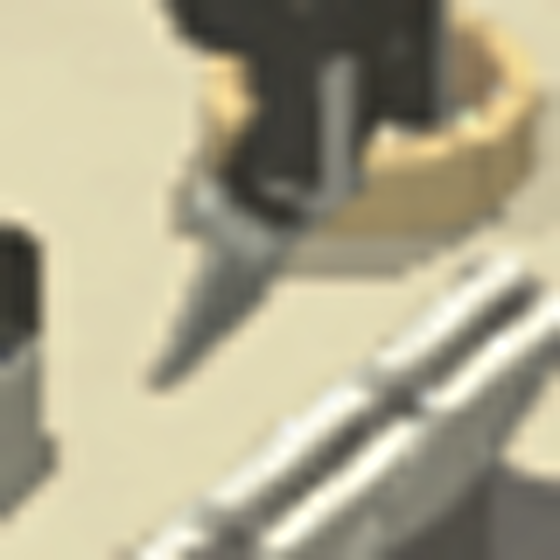

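Run:
```python
from h import *
from scipy.optimize import minimize
S,T=pickle.load(open("f1.pkl","rb"))
tcp=np.array([554.1,-69.7,229.1])
Rz=Ro.from_euler("z",-4.5,degrees=True).as_matrix()
img=S["color"][158:182,270:286].astype(int)
sat=img.max(2)-img.min(2)
print(sat)
print(img.max(2))
```

```text
[[45 44 44 44 45 44 46 69 83 53 16  6  8  7  8 12]
 [43 43 43 43 43 45 45 54 56 28  6  6  7  7  9 13]
 [43 43 44 43 43 46 40 51 36 14  6  7  7  8  8 12]
 [44 43 44 43 45 38 32 39 23  9  6  9  7  8  9 12]
 [43 43 43 43 47 37 31 23 12  9  7  8  8  8  9 12]
 [43 43 45 46 39 31 24 14  8  8  9 11 13 10  8 11]
 [42 43 42 46 37 20 17 14 11  8 10 11 10  9 11 14]
 [43 43 43 45 36 16 12 13 13 12  9  9  8  8 12 27]
 [44 43 43 46 38 25 18 13 13 14 14 10  8 11 27 43]
 [44 43 42 45 47 47 34 15 12 13 13 12 13 28 32 34]
 [44 44 44 43 42 48 30 14 10 11 13 10 22 32 33 30]
 [44 45 42 42 45 44 22 11  9 10  9 15 29 33 33 33]
 [43 43 42 43 46 32 16 10  9  9 11 32 46 47 47 47]
 [41 42 43 44 47 24 12 10  9  9 19 43 44 43 43 43]
 [43 42 43 45 37 16  9  8  9 21 43 47 45 45 43 43]
 [43 43 45 48 27 10  8  9 22 44 47 44 44 43 42 44]
 [43 43 45 41 21  9 10 26 46 47 44 44 44 43 42 43]
 [44 44 47 31 13 11 25 44 46 43 43 44 44 44 43 44]
 [45 46 40 20 11 24 42 45 44 43 44 44 43 43 45 46]
 [43 44 38 25 32 43 46 45 44 43 43 44 44 45 45 34]
 [42 43 46 48 47 45 43 44 42 44 43 43 43 43 33  7]
 [43 44 43 43 43 43 44 43 42 
[... 1033 characters left out ...]
  99 134 212 230 227 226 227]
 [222 223 225 229 201 146 106  96 100 136 209 230 228 226 226 226]
 [222 224 228 231 170 123 101 101 137 209 231 228 226 226 225 226]
 [223 225 228 215 156 109 104 156 215 231 228 225 225 226 226 224]
 [223 226 227 180 126 107 153 213 229 227 225 225 225 227 227 228]
 [223 225 198 142 113 150 210 228 227 225 225 225 225 226 226 225]
 [224 225 192 145 173 216 228 227 226 225 225 226 226 225 223 217]
 [224 226 225 225 228 229 226 225 225 224 225 225 225 223 221 240]
 [225 226 226 228 227 226 225 225 224 226 226 224 226 226 245 248]
 [225 225 225 225 224 224 224 225 226 226 224 216 235 247 246 218]
 [226 226 225 225 224 225 226 226 227 224 211 225 244 244 202 142]]
```

```bash
cat >> h.py <<'E'
def gauge_parts():
    return [box(-1.5,1.5,-18,18,0,8),box(-2.5,2.5,-20,20,8,50),box(-11,11,-21,21,50,58),box(-10,10,-16,16,58,118)]
def gpose(tip,a,yaw):
    # gauge z = handle direction = (-sin a,0,cos a) in rack axes
    Rz=Ro.from_euler("z",yaw,degrees=True).as_matrix()
    s,c=np.sin(np.radians(a)),np.cos(np.radians(a))
    return Rz@np.array([[c,0,-s],[0,1,0],[s,0,c]]), np.array(tip,float)
E
python3 - <<'E'
from h import *
from scipy.optimize import minimize
S,T=pickle.load(open("f1.pkl","rb"))
tcp=np.array([554.1,-69.7,229.1]); yaw=-4.5
Rz=Ro.from_euler("z",yaw,degrees=True).as_matrix()
img=S["color"].astype(float); sat=img.max(2)-img.min(2)
al=np.clip((44-sat)/34,0,1); 
W=np.zeros((420,560)); W[170:178,268:284]=1
W[168:170,268:281]=1
def cov(a,off,g):
    d=Rz@np.array([np.sin(np.radians(a)),0,-np.cos(np.radians(a))])
    R,t=gpose(tcp+[0,0,g]+(74.4+g)*d,a,yaw)
    f=dict(S); f["cx"]+=off[0]; f["cy"]+=off[1]
    return np.max([hullmask(f,P@R.T+t) for P in gauge_parts()[:2]],0)
for g in (19,22,25):
    fn=lambda q:(W*(cov(q[0],q[1:],g)-al)**2).sum()
    r=minimize(fn,[25,0,0],method="Nelder-Mead",options=dict(initial_simplex=[[25,0,0],[29,0,0],[25,1.5,0],[25,0,1.5]]))
    print(g,r.x.round(2),r.fun)
    for a in (20,22,24,26,28,30):
        r=minimize(lambda q:fn(np.r_[a,q]),[0.5,0],method="Nelder-Mead",options=dict(initial_simplex=[[0,0],[1.5,0],[0,1.5]])); print("  ",a,r.x.round(2),round(r.fun,2))
E
```

```text
19 [27.08  0.77 -0.56] 1.0652979623221839
   20 [-0.94 -3.63] 2.17
   22 [-0.61 -2.52] 1.69
   24 [-0.1  -1.76] 1.13
   26 [ 0.49 -1.05] 0.98
   28 [ 1.02 -0.29] 1.21
   30 [1.44 0.59] 1.77
22 [26.4   0.94 -0.62] 1.0368319876970395
   20 [-0.64 -3.49] 2.18
   22 [-0.32 -2.36] 1.71
   24 [ 0.25 -1.58] 1.13
   26 [ 0.84 -0.86] 0.97
   28 [ 1.42 -0.03] 1.2
   30 [1.8  0.93] 1.81
25 [26.12  1.16 -0.51] 0.9723644752018454
   20 [-0.41 -3.27] 2.27
   22 [-0.02 -2.25] 1.7
   24 [ 0.46 -1.26] 1.1
   26 [ 1.2  -0.66] 1.0
   28 [1.86 0.16] 1.24
   30 [2.35 0.95] 1.76
```

Request:
play_rows --pt "20 5 1 0 0" --pt "40 5 1 0 0" --pt "56 5 1 0 0" --pt "64 5 1 0 0" --pt "64 5 1 0 0" --pt "64 5 1 0 0" --pt "64 5 1 0 0"

```text
time: 8.35
ee_pos: [559.9, -71.9, 166.3]
orientation: [1.348, 1.57, -0.301]
wrist_force: [-0.0, 0.1, -0.1]
grip_width: 0.371
```

```bash
cat > look.py <<'E'
import sys
from h import *
from bench import bot,grab_frame
def look(n,a=26.5,yaw=-4.5,r=(150,205,255,315),s=9,off=(0.9,-0.6),gt=74.4,draw=True):
    S=grab_frame("scene");pickle.dump(S,open(n+".pkl","wb"))
    o=bot.get_obs();R=tool(o);print(o["time"],o["ee_pos"].round(2),"Ftool",(R.T@o["wrist_force"]).round(2),"M",(R.T@o["ft_torque"]).round(2),o["grip_width"].round(3))
    im=cv2.resize(S["color"][r[0]:r[1],r[2]:r[3]],None,fx=s,fy=s,interpolation=2)
    cv2.imwrite(f"pics/{n}.png",im); return S,o
E
python3 - <<'E'
from look import *
look("c1")
E
```

```text
Traceback (most recent call last):
  File "look.py", line 6, in look
    o=bot.get_obs();R=tool(o);print(o["time"],o["ee_pos"].round(2),"Ftool",(R.T@o["wrist_force"]).round(2),"M",(R.T@o["ft_torque"]).round(2),o["grip_width"].round(3))
                                                                                                                                             ^^^^^^^^^^^^^^^^^^^^^
AttributeError: 'float' object has no attribute 'round'
```

```bash
sed -i 's/o\["grip_width"\].round(3)/round(float(o["grip_width"]),3)/' look.py
cat >> look.py <<'E'
def rackpts(M,yaw,k):
    Rz=Ro.from_euler("z",yaw,degrees=True).as_matrix(); ac=np.array([.891,0,.454]); y=np.array([0,1,0])
    c=np.array(M)+Rz@(72*k*y)
    mk=lambda u0,u1,w:[c+Rz@(ac*u+y*v) for u,v in ((u0,-w),(u0,w),(u1,w),(u1,-w))]
    return [mk(-4.5,4.5,23),mk(-11.5,-4.5,30),mk(4.5,11.5,30)]
def overlay(S,o,n,M,a=26.5,yaw=-4.5,r=(150,205,255,315),s=9,off=(.9,-.6),g=22,gt=74.4,tip=None):
    f=dict(S);f["cx"]+=off[0];f["cy"]+=off[1]
    big=cv2.resize(S["color"][r[0]:r[1],r[2]:r[3]],None,fx=s,fy=s,interpolation=2); im=big.copy()
    P=lambda p:(((proj(f,np.array(p))-[r[2],r[0]]+.5)*s)*16).round().astype(np.int32)
    for k in (1,0,-1):
        for q,col in zip(rackpts(M,yaw,k),((0,0,255),(0,180,0),(0,180,0))): cv2.polylines(im,[P(q)],True,col,1,cv2.LINE_AA,4)
    Rz=Ro.from_euler("z",yaw,degrees=True).as_matrix()
    d=Rz@np.array([np.sin(np.radians(a)),0,-np.cos(np.radians(a))])
    if tip is None: tip=o["ee_pos"]+[0,0,g]+(gt+g)*d
    R,t=gpose(tip,a,yaw)
    for B in gauge_parts():
        h=cv2.convexHull(P(B@R.T+t)); cv2.polylines(im,[h],True,(255,0,0),1,cv2.LINE_AA,4)
    print("tip",tip.round(1)); cv2.imwrite(f"pics/{n}.png",np.vstack([im])) ; cv2.imwrite(f"pics/{n}_raw.png",big)
E
python3 - <<'E'
from look import *
S,o=look("c1"); overlay(S,o,"c1o",(604,-147,88))
E
```

```text
8.45 [559.93 -72.12 166.28] Ftool [ 1.66 -0.53 -1.06] M [-0.01  0.01  0.  ] 0.37
tip [602.8 -75.5 102. ]
```

View pics/c1o.png

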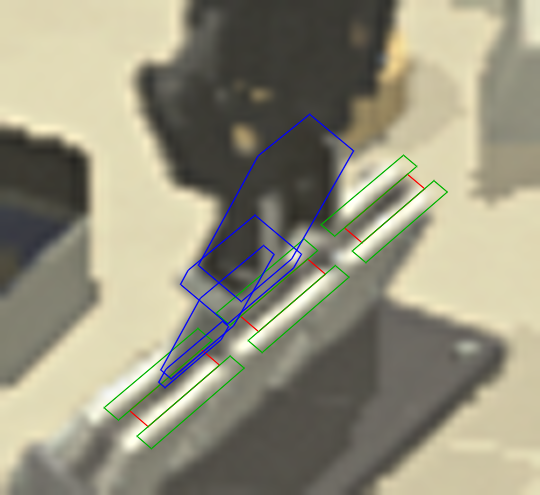

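View pics/c1.png

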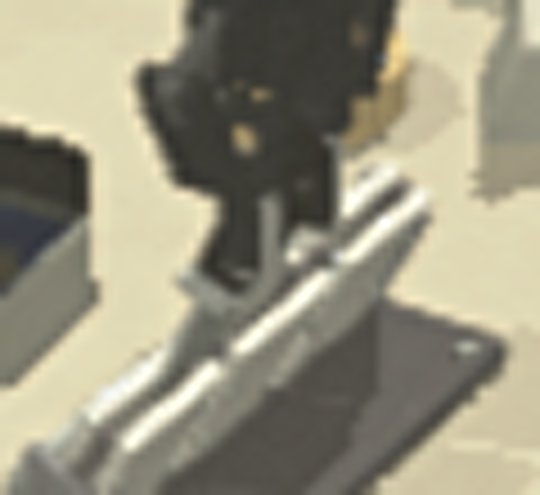

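```bash
cat > fitrack.py <<'E'
from look import *
from scipy.optimize import minimize
S0,T0=pickle.load(open("f0.pkl","rb"))
Rz=lambda w:Ro.from_euler("z",w,degrees=True).as_matrix()
ac=np.array([.891,0,.454]);yy=np.array([0,1.,0])
def samp(f,g,P,off):
    p=proj(f,P)+off
    return cv2.remap(g,p[:,0].astype(np.float32)[None],p[:,1].astype(np.float32)[None],cv2.INTER_LINEAR)[0]
us=np.linspace(-3.5,3.5,5)
def pts(x,y,w,u0,vs,k):
    R=Rz(w); c=np.array([x,y,88])+R@(72*k*yy)
    return np.array([c+R@(ac*(u0+u)+yy*v) for u in us for v in vs])
def score(q,f,g,off,usew):
    x,y,w=q; s=0
    for k in (-1,0,1):
        vp=np.linspace(-28,28,15); 
        s+=samp(f,g,pts(x,y,w,-8,vp,k),off).mean()*usew[0]+samp(f,g,pts(x,y,w,8,vp,k),off).mean()*usew[1]
        s-=samp(f,g,pts(x,y,w,0,np.linspace(-20,20,11),k),off).mean()*usew[2]
    for k in (-1.5,-.5,.5,1.5):   # spaces between plates
        s-=usew[3]*samp(f,g,pts(x,y,w,-8,np.linspace(-4,4,5),k),off).mean()
        s-=usew[3]*samp(f,g,pts(x,y,w,8,np.linspace(-4,4,5),k),off).mean()
    return -s
if __name__=="__main__":
  for n,f,off in (("S",S0,(.9,-.6)),("T",T0,(0,0))):
    g=f["color"].mean(2).astype(np.float32)
    for st in ((604,-147,-4.5),(608,-144,-4.5),(600,-150,-4.5)):
        r=minimize(score,st,args=(f,g,np.array(off),(1,1,1,.5)),method="Nelder-Mead",options=dict(initial_simplex=np.array(st)+[[0,0,0],[5,0,0],[0,5,0],[0,0,2]]))
        print(n,r.x.round(2),r.fun)
E
python3 fitrack.py
```

```text
S [ 608.05 -141.14   -5.18] -180.85536193847656
S [ 607.99 -141.21   -5.25] -180.6534881591797
S [ 607.98 -141.26   -5.26] -180.63412475585938
T [ 611.96 -145.58   -4.89] -299.641357421875
T [ 611.95 -145.68   -4.9 ] -299.78826904296875
T [ 594.9  -143.1    -4.96] -161.36398315429688
```

Run:
```python
from look import *
from bench import bot
S=pickle.load(open("c1.pkl","rb")); o=bot.get_obs()
overlay(S,o,"c1p",(608,-143,88),yaw=-5)
S0,T0=pickle.load(open("f0.pkl","rb"))
overlay(T0,o,"c1t",(608,-144.5,88),yaw=-5,r=(150,205,285,375),s=8,off=(0,0))
```

```text
tip [602.8 -75.9 102. ]
tip [602.8 -75.9 102. ]
```

View pics/c1p.png

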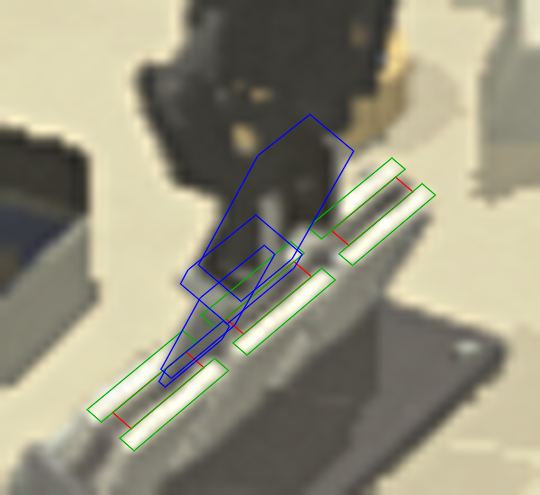

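View pics/c1t.png

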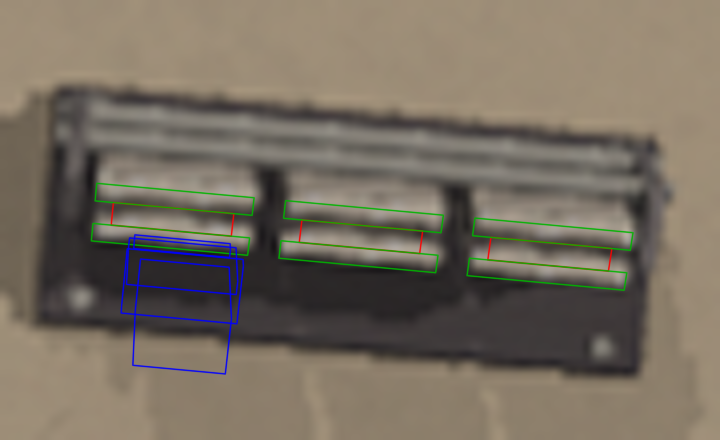

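Request:
play_rows --pt "2 4 -2 0.5 0" --pt "5 7.5 -4 0.5 0" --pt "7 7.5 -4 0.5 0" --pt "7 7.5 -4 0.5 0" --pt "7 7.5 -4 0.5 0"

```text
time: 8.87
ee_pos: [567.3, -68.7, 158.0]
orientation: [-1.543, 1.57, 3.082]
wrist_force: [-0.1, -0.1, -0.7]
grip_width: 0.368
```

Run:
```python
from look import *
S,o=look("c2"); overlay(S,o,"c2o",(608,-144.5,88),yaw=-5)
print(o["orientation"], np.degrees(np.arctan2(tool(o)[1,2],tool(o)[0,2])))
```

```text
8.9167 [567.32 -68.76 158.15] Ftool [ 0.57  0.14 -0.41] M [0.05 0.   0.05] 0.366
tip [610.2 -72.5  93.9]
[-1.414255    1.5705016  -3.07290585] -95.03369355321581
```

View pics/c2o.png

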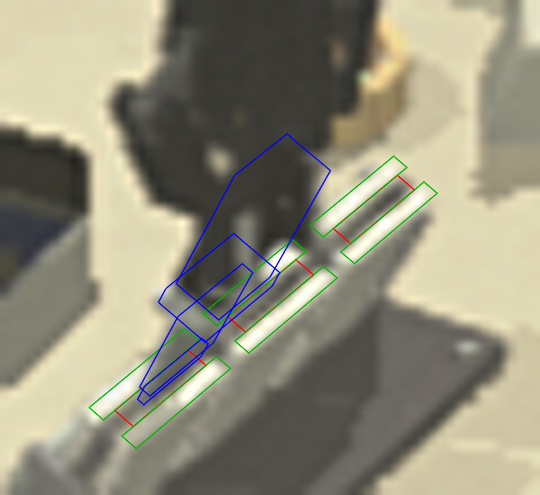

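View pics/c2.png

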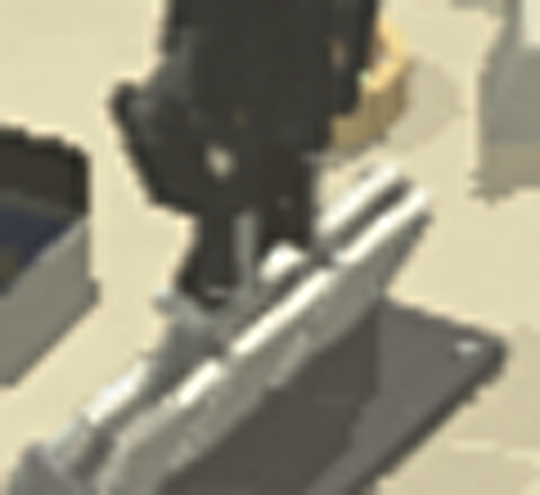

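The scene picture shows the blade tip at crop (145,400), just above the left slit, and the plate model overlays the edges well. I'm feeling into the left gap.

Request:
play_rows --pt "1.8 0.9 0 0 0" --pt "3.6 1.8 0 0 0" --pt "5.3 2.7 0 0 0" --pt "7.1 3.6 0 0 0" --pt "8.9 4.5 0 0 0" --pt "10 5.1 0 0 0" --pt "10 5.1 0 0 0"

```text
time: 9.5
ee_pos: [572.5, -69.2, 148.0]
orientation: [-1.456, 1.57, -3.115]
wrist_force: [-0.4, 0.3, -1.3]
grip_width: 0.37
```

Run:
```python
from look import *
S,o=look("c3"); overlay(S,o,"c3o",(608,-144.5,88),yaw=-5)
```

```text
9.55 [572.42 -69.23 148.09] Ftool [ 0.9  -0.29  0.21] M [-0.03  0.05  0.02] 0.37
tip [615.3 -73.   83.8]
```

View pics/c3.png

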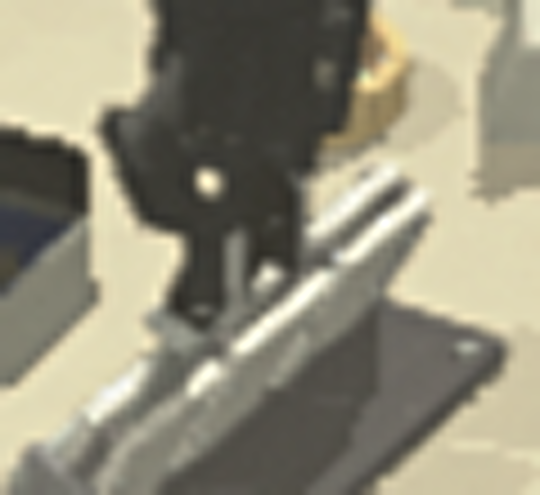

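Request:
play_rows --pt "1.8 0.9 0 0 0" --pt "3.6 1.8 0 0 0" --pt "5.3 2.7 0 0 0" --pt "7.1 3.6 0 0 0" --pt "7.1 3.6 0 0 0"

```text
time: 9.97
ee_pos: [576.1, -69.5, 140.8]
orientation: [-1.526, 1.57, 3.099]
wrist_force: [-1.0, 0.2, -0.3]
grip_width: 0.365
```

Request:
play_rows --pt "1.8 0.9 0 0 0" --pt "3.6 1.8 0 0 0" --pt "5.3 2.7 0 0 0" --pt "7.1 3.6 0 0 0" --pt "7.1 3.6 0 0 0"

```text
time: 10.38
ee_pos: [579.6, -69.9, 133.7]
orientation: [-1.589, 1.57, 3.036]
wrist_force: [-0.3, -0.5, -1.0]
grip_width: 0.368
```

Run:
```python
from look import *
S,o=look("c4"); overlay(S,o,"c4o",(608,-144.5,88),yaw=-5)
```

```text
10.4333 [579.62 -69.86 133.84] Ftool [ 1.32 -0.26  0.41] M [ 0.05 -0.01 -0.03] 0.364
tip [622.5 -73.6  69.6]
```

View pics/c4.png

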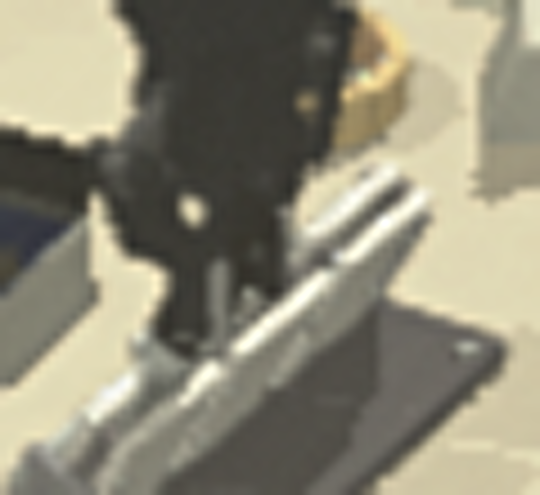

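Request:
play_rows --pt "1.8 0.9 0 0 0" --pt "3.6 1.8 0 0 0" --pt "4.5 2.3 0 0 0" --pt "5.3 2.7 0 0 0" --pt "5.3 2.7 0 0 0"

```text
time: 10.85
ee_pos: [582.4, -70.1, 128.6]
orientation: [-1.183, 1.571, -2.842]
wrist_force: [0.8, -1.2, -0.2]
grip_width: 0.366
```

Request:
play_rows --pt "0.9 0.45 0 0 0" --pt "1.8 0.9 0 0 0" --pt "2.7 1.4 0 0 0" --pt "2.7 1.4 0 0 0"

```text
time: 11.18
ee_pos: [583.7, -70.2, 125.9]
orientation: [-0.948, 1.571, -2.607]
wrist_force: [0.6, 0.2, -1.8]
grip_width: 0.368
```

Request:
play_rows --pt "0.9 0.45 0 0 0" --pt "1.8 0.9 0 0 0" --pt "2.7 1.4 0 0 0" --pt "2.7 1.4 0 0 0"

```text
time: 11.52
ee_pos: [585.1, -70.3, 123.2]
orientation: [-1.182, 1.571, -2.841]
wrist_force: [0.2, 0.6, -1.4]
grip_width: 0.367
```

Run:
```python
from look import *
S,o=look("c5"); overlay(S,o,"c5o",(608,-144.5,88),yaw=-5)
```

```text
11.5667 [585.1  -70.32 123.26] Ftool [ 1.52  1.27 -0.87] M [-0.06  0.02 -0.02] 0.37
tip [627.9 -74.1  59. ]
```

View pics/c5o.png

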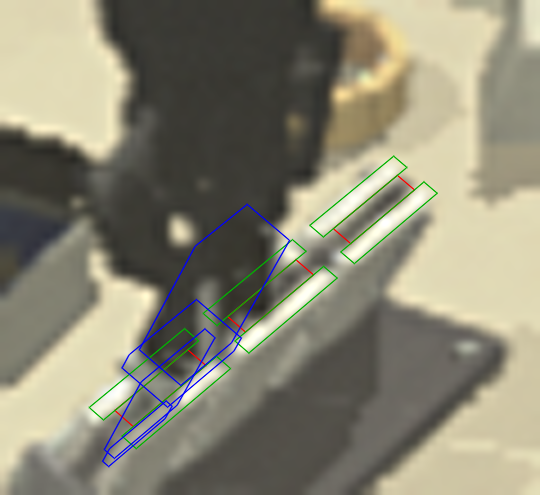

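View pics/c5.png

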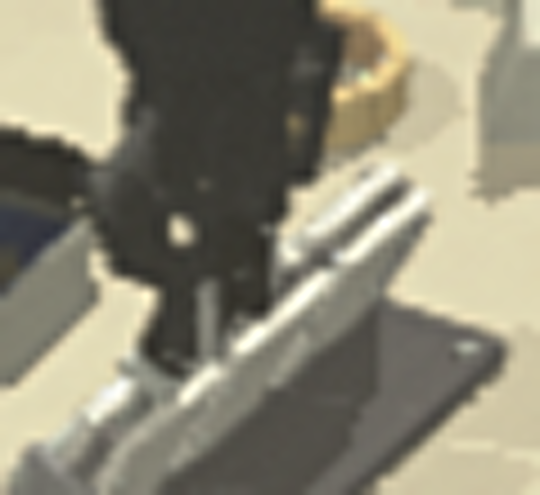

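Nothing felt at about 32 mm, already past the bar depth of 27 mm, so I'm going on carefully.

Request:
play_rows --pt "0.9 0.45 0 0 0" --pt "1.8 0.9 0 0 0" --pt "2.7 1.4 0 0 0" --pt "3.6 1.8 0 0 0" --pt "4.5 2.3 0 0 0" --pt "4.5 2.3 0 0 0"

```text
time: 12.07
ee_pos: [587.4, -70.5, 118.7]
orientation: [-1.337, 1.571, -2.996]
wrist_force: [-0.4, 0.0, -0.8]
grip_width: 0.367
```

Request:
play_rows --pt "0.9 0.45 0 0 0" --pt "1.8 0.9 0 0 0" --pt "2.7 1.4 0 0 0" --pt "3.6 1.8 0 0 0" --pt "4.5 2.3 0 0 0" --pt "5.3 2.7 0 0 0" --pt "6.2 3.2 0 0 0" --pt "6.2 3.2 0 0 0"

```text
time: 12.73
ee_pos: [590.6, -70.8, 112.5]
orientation: [-1.221, 1.571, -2.88]
wrist_force: [-0.3, 0.0, -1.4]
grip_width: 0.367
```

Run:
```python
from look import *
S,o=look("c6"); overlay(S,o,"c6o",(608,-144.5,88),yaw=-5)
```

```text
12.7833 [590.6  -70.83 112.59] Ftool [0.92 0.6  0.68] M [-0.   -0.04 -0.03] 0.368
tip [633.5 -74.6  48.3]
```

View pics/c6o.png

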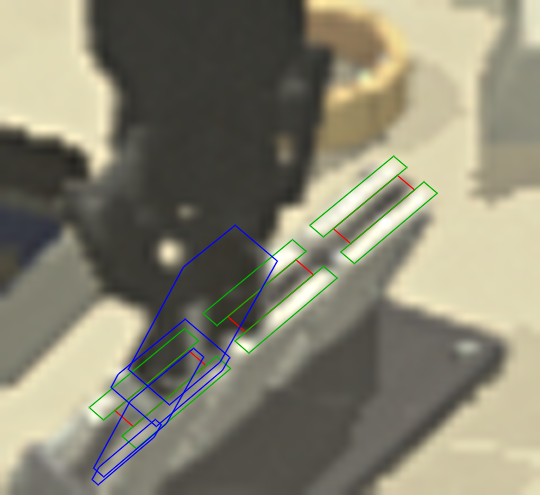

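View pics/c6.png

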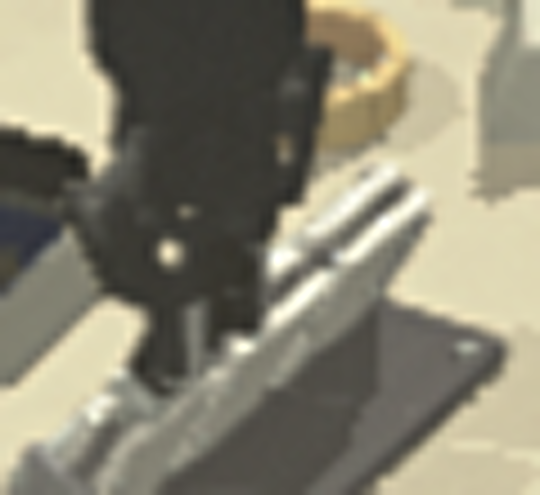

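Request:
play_rows --pt "0.9 0.45 0 0 0" --pt "1.8 0.9 0 0 0" --pt "2.7 1.4 0 0 0" --pt "3.1 1.6 0 0 0" --pt "3.1 1.6 0 0 0"

```text
time: 13.2
ee_pos: [592.2, -71.0, 109.5]
orientation: [-0.974, 1.571, -2.632]
wrist_force: [0.7, -0.0, -0.3]
grip_width: 0.362
```

Request:
play_rows --pt "0.45 0.2 0 0 0" --pt "0.9 0.45 0 0 0" --pt "0.9 0.45 0 0 0"

```text
time: 13.45
ee_pos: [592.7, -71.0, 108.7]
orientation: [0.968, 1.571, -0.691]
wrist_force: [-0.7, 0.2, -1.2]
grip_width: 0.369
```

Request:
play_rows --pt "0.45 0.2 0 0 0" --pt "0.9 0.45 0 0 0" --pt "0.9 0.45 0 0 0"

```text
time: 13.7
ee_pos: [592.9, -71.0, 108.1]
orientation: [-0.933, 1.571, -2.592]
wrist_force: [-1.7, 0.9, 3.2]
grip_width: 0.363
```

Request:
play_rows --pt "0.4 0.2 0 0 0" --pt "0.4 0.2 0 0 0" --pt "0.4 0.2 0 0 0"

```text
time: 13.95
ee_pos: [593.0, -71.0, 108.0]
orientation: [-1.113, 1.57, -2.772]
wrist_force: [-4.7, 0.5, 7.9]
grip_width: 0.361
```

Run:
```python
from look import *
S,o=look("c7")
for i in range(3): S,o=look("c7")
overlay(S,o,"c7o",(608,-144.5,88),yaw=-5)
```

```text
14.0 [592.94 -71.02 108.02] Ftool [-8.47 -4.76  1.1 ] M [ 0.02  0.02 -0.72] 0.369
14.05 [592.98 -71.06 108.03] Ftool [-8.94 -5.09  0.81] M [-0.03  0.02 -0.76] 0.369
14.1 [592.94 -71.06 107.99] Ftool [-8.46 -5.48 -0.02] M [-0.02 -0.05 -0.73] 0.366
14.15 [592.94 -71.06 108.03] Ftool [-8.36 -4.94 -0.22] M [ 0.02  0.02 -0.8 ] 0.366
tip [635.8 -74.8  43.8]
```

View pics/c7.png

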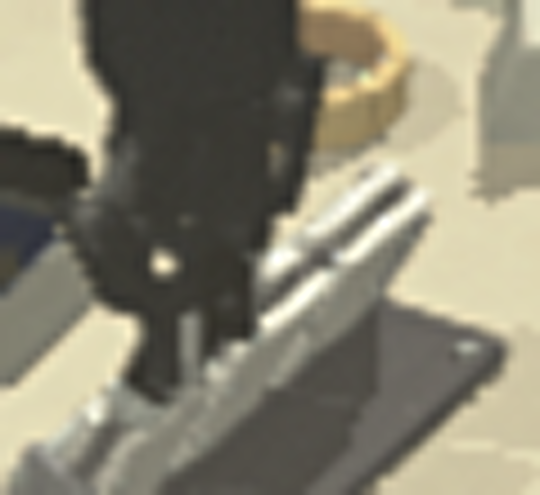

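Request:
play_rows --pt "0 0 0 0 45" --pt "0 0 0 0 65" --pt "0 0 0 0 70" --pt "0 0 0 0 70" --pt "0 0 0 0 70"

```text
time: 14.57
ee_pos: [593.3, -71.1, 107.3]
orientation: [0.108, 1.571, -1.551]
wrist_force: [-0.1, -0.4, -0.5]
grip_width: 0.823
```

Run:
```python
from look import *
S,o=look("d1")
```

```text
14.6167 [593.32 -71.08 107.3 ] Ftool [ 0.06 -0.23  0.29] M [ 0.01 -0.01 -0.02] 0.82
```

View pics/d1.png

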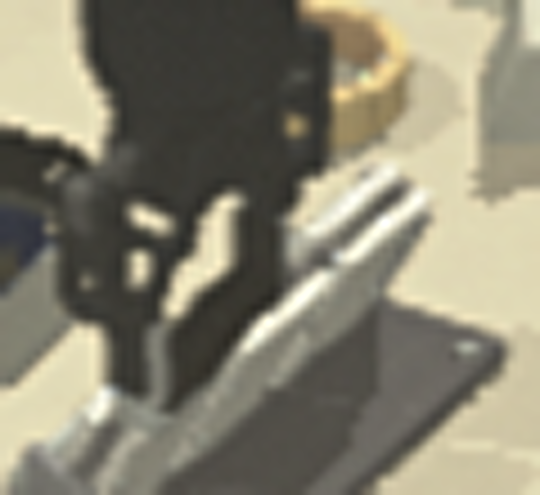

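Request:
play_rows --pt "-5 0 0 0 70" --pt "-15 0 0 0 70" --pt "-35 0 0 0 70" --pt "-65 0 0 0 70" --pt "-95 0 0 0 70" --pt "-125 0 -30 0 70" --pt "-145 -20 -70 0 70" --pt "-150 -40 -110 0 70" --pt "-150 -60 -150 0 70" --pt "-150 -60 -190 0 70" --pt "-150 -60 -220 0 70" --pt "-150 -60 -240 0 70" --pt "-150 -60 -250 0 70" --pt "-150 -60 -250 0 70" --pt "-150 -60 -250 0 70"

```text
time: 15.87
ee_pos: [555.4, 182.8, 257.7]
orientation: [0.352, 1.57, -1.307]
wrist_force: [-0.0, -0.6, 0.8]
grip_width: 0.821
```

Run:
```python
from look import *
S,o=look("d2",r=(150,230,240,340),s=7)
T=grab_frame("top"); pickle.dump(T,open("d2t.pkl","wb"))
cv2.imwrite("pics/d2t.png",cv2.resize(T["color"][140:260,270:450],None,fx=4.4,fy=4.4,interpolation=2))
tip=np.array([614.3,-72.8,88])+50*(Ro.from_euler("z",-5,degrees=True).as_matrix()@[.454,0,-.891])
overlay(S,o,"d2o",(608,-144.5,88),yaw=-5,a=27,tip=tip)
overlay(T,o,"d2to",(608,-145,88),yaw=-5,a=27,tip=tip,r=(150,205,285,375),s=8,off=(0,0))
```

```text
15.9167 [555.47 182.15 257.57] Ftool [-0.16  0.64  0.69] M [ 0.02 -0.03  0.04] 0.818
tip [636.9 -74.8  43.4]
tip [636.9 -74.8  43.4]
```

View pics/d2.png

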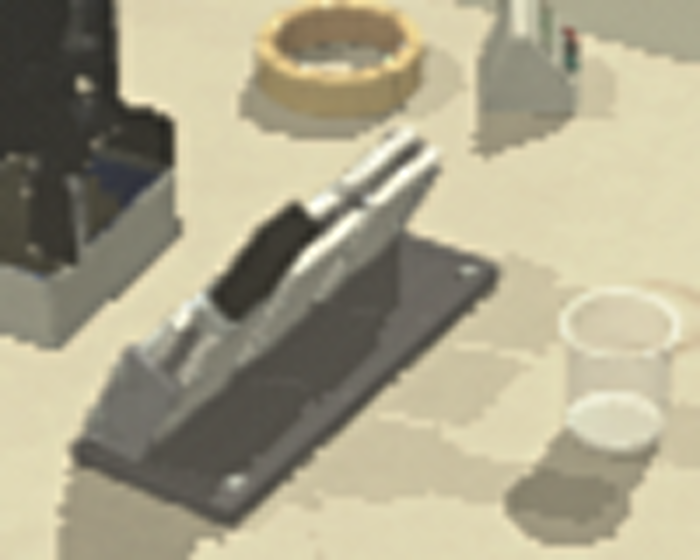

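View pics/d2o.png

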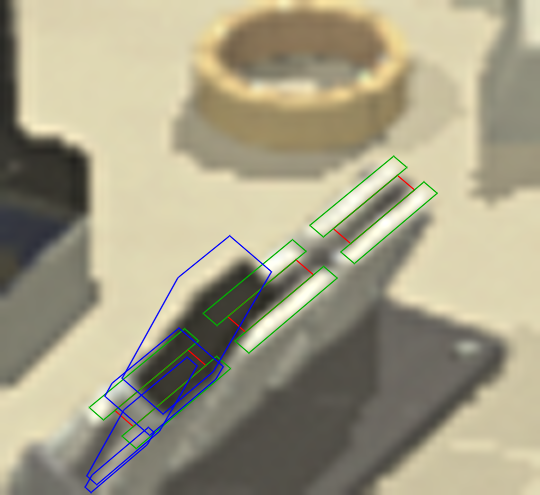

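View pics/d2to.png

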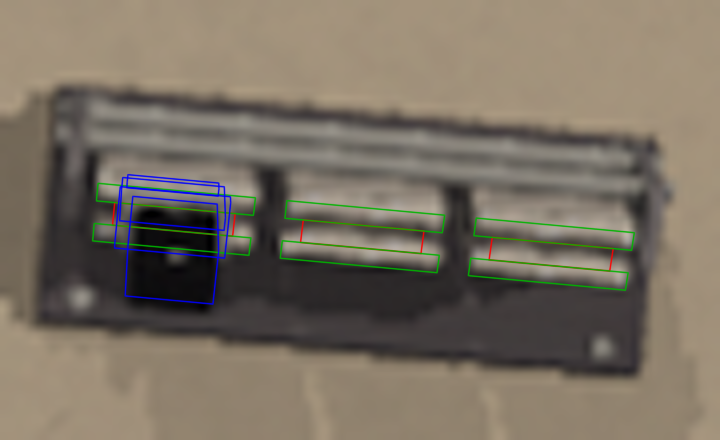

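View pics/d2t.png

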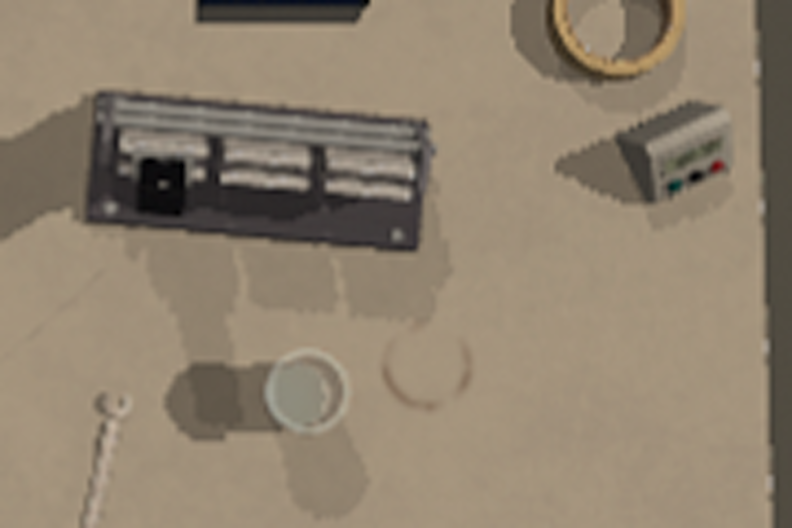

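Run:
```python
from look import *
from scipy.optimize import minimize
S=pickle.load(open("d2.pkl","rb"));T=pickle.load(open("d2t.pkl","rb"))
Rz=Ro.from_euler("z",-5,degrees=True).as_matrix()
def al(f,r,lo,hi):
    g=f["color"].max(2).astype(float);m=np.zeros(g.shape);m[r[0]:r[1],r[2]:r[3]]=np.clip((hi-g)/(hi-lo),0,1)[r[0]:r[1],r[2]:r[3]];return m
print(S["color"].max(2)[174:200,266:290]); print(T["color"].max(2)[172:192,296:318])
ms=al(S,(174,200,266,286),60,130); Ws=np.zeros((420,560)); Ws[174:200,266:286]=1
mt=al(T,(172,191,298,315),20,50); Wt=np.zeros((420,560)); Wt[183:191,298:315]=1
M=np.array([614.3,-72.8,88])
def cov(f,off,a,dep,du,dy):
    f=dict(f);f["cx"]+=off[0];f["cy"]+=off[1]
    s,c=np.sin(np.radians(a)),np.cos(np.radians(a))
    sh=M+Rz@(np.array([.891,0,.454])*du+np.array([.454,0,-.891])*dep+[0,dy,0])
    R,t=gpose(sh,a,-5); P=gauge_parts()[3]-[0,0,50]
    return hullmask(f,P@R.T+t)
for off in ((.9,-.6),(0,0)):
  for fixed in (0,1):
    def fn(q):
        a,dep,dy=q
        if fixed: dep=0
        return (Ws*(cov(S,off,a,dep,0,dy)-ms)**2).sum()
    r=minimize(fn,[28,0,0],method="Nelder-Mead",options=dict(initial_simplex=[[28,0,0],[33,0,0],[28,3,0],[28,0,3]]));print(off,fixed,r.x.round(2),r.fun)
  print(off,[round((Ws*(cov(S,off,a,0,0,0)-ms)**2).sum(),1) for a in (24,26,27,28,30,32,34,37)])
```

```text
[[228 224 222 221 221 221 222 222 222 222 223 224 224 224 223 223 223 224
  224 223 223 225 223 203]
 [225 222 221 220 221 221 221 221 221 221 221 222 222 222 223 224 224 226
  226 226 225 224 210 237]
 [225 222 221 219 220 221 221 221 220 221 221 221 222 222 224 225 225 225
  225 224 218 201 185 192]
 [226 223 220 221 221 221 222 221 221 221 222 224 224 225 228 228 227 228
  224 216 225 210 173 150]
 [227 222 222 221 222 223 223 223 223 224 223 223 224 229 230 199 187 221
  224 241 247 248 185 121]
 [226 222 222 223 224 224 223 224 224 224 224 225 230 231 177 105  91 176
  252 253 230 169 130 105]
 [226 223 222 223 224 224 224 223 222 224 228 232 231 163  92  57  51  93
  192 204 149  98 114 145]
 [206 224 222 221 223 224 224 223 223 228 231 199 135  78  58  58  57  59
   87 107  90  95 169 241]
 [204 224 222 222 222 224 225 225 227 231 176 109  66  57  59  62  61  60
   53  60  92 169 245 252]
 [206 225 222 222 223 224 224 226 230 201 118  60  58  62  61  62  61  54
   48  91 168 242 255 196]
 [224 223 222 221 221 223 226 231 235 155  75  52  60  62  62  61  56  53
  100 204 245 24
[... 3197 characters left out ...]
66]
 [ 51  48  52  52  50  52  55  58  61  64  65  66  68  68  69  68  69  68
   67  66  67  67]
 [121 120  98  77  76  86  94  79  66  60  56  50  51  53  51  49  53  56
   59  61  65  65]]
(0.9, -0.6) 0 [35.4   4.24 -2.51] 26.03240951282474
(0.9, -0.6) 1 [36.51 -2.02  0.79] 27.04603723842478
(0.9, -0.6) [np.float64(98.3), np.float64(84.3), np.float64(77.2), np.float64(70.2), np.float64(56.6), np.float64(43.5), np.float64(33.8), np.float64(28.2)]
(0, 0) 0 [36.55  1.65 -5.57] 26.593200417421873
(0, 0) 1 [36.63 -2.26 -4.48] 27.118754325259513
(0, 0) [np.float64(112.1), np.float64(97.2), np.float64(90.1), np.float64(82.0), np.float64(66.7), np.float64(52.5), np.float64(39.8), np.float64(31.0)]
```

Run:
```python
from look import *
from scipy.optimize import minimize
S=pickle.load(open("d2.pkl","rb"));T=pickle.load(open("d2t.pkl","rb"))
Rz=Ro.from_euler("z",-5,degrees=True).as_matrix()
def al(f,lo,hi):
    g=f["color"].max(2).astype(float);return np.clip((hi-g)/(hi-lo),0,1)
ms=al(S,60,140); Ws=np.zeros((420,560)); Ws[174:196,266:284]=1
mt=al(T,16,40); Wt=np.zeros((420,560)); Wt[178:190,298:315]=1
mt[181:183,306:309]=1
M=np.array([614.3,-72.8,88])
def cov(f,off,a,dep,du,dy):
    f=dict(f);f["cx"]+=off[0];f["cy"]+=off[1]
    sh=M+Rz@(np.array([.891,0,.454])*du+np.array([.454,0,-.891])*dep+[0,dy,0])
    R,t=gpose(sh,a,-5); P=gauge_parts()[3]-[0,0,50]
    return hullmask(f,P@R.T+t)
def run(fs,free):
    def fn(q):
        v=dict(a=28,dep=0,du=0,dy=0);v.update(zip(free,q))
        return sum((W*(cov(f,off,**v)-m)**2).sum() for f,W,m,off in fs)
    x0=np.array([28 if k=="a" else 0 for k in free],float)
    sim=np.vstack([x0]+[x0+4*np.eye(len(free))[i] for i in range(len(free))])
    r=minimize(fn,x0,method="Nelder-Mead",options=dict(initial_simplex=sim)); print(free,r.x.round(2),round(r.fun,1))
s=(S,Ws,ms,(.9,-.6));t=(T,Wt,mt,(0,0.))
for fs,n in (((s,),"S"),((t,),"T"),((s,t),"ST")):
    print(n)
    for free in (("a","dy"),("a","dy","du"),("a","dy","dep")): run(fs,free)
def outl(f,off,n,r,s_):
    big=cv2.resize(f["color"][r[0]:r[1],r[2]:r[3]],None,fx=s_,fy=s_,interpolation=2)
    g=dict(f);g["cx"]+=off[0];g["cy"]+=off[1]
    for a,col in ((27,(255,0,0)),(32,(0,0,255))):
        R,tt=gpose(M,a,-5)
        for B in gauge_parts()[2:]:
            B=B-[0,0,50]; p=((proj(g,B@R.T+tt)-[r[2],r[0]]+.5)*s_*16).round().astype(np.int32)
            for i in range(8):
                for j in (1,2,4):
                    if not i&j: cv2.line(big,tuple(map(int,p[i])),tuple(map(int,p[i|j])),col,1,cv2.LINE_AA,4)
    return big
A=outl(S,(.9,-.6),"",(170,205,258,292),12);B=outl(T,(0,0),"",(165,200,294,324),12)
cv2.imwrite("pics/e1.png",np.hstack([A,B]))
```

```text
S
('a', 'dy') [37.04 -1.35] 9.0
('a', 'dy', 'du') [35.   -0.34 -1.82] 8.4
('a', 'dy', 'dep') [35.35 -4.37  4.51] 8.0
T
('a', 'dy') [29.93 -0.67] 4.9
('a', 'dy', 'du') [29.99 -0.68 -0.06] 4.8
('a', 'dy', 'dep') [30.45 -0.75  1.37] 4.7
ST
('a', 'dy') [37.06 -1.12] 27.7
('a', 'dy', 'du') [35.57 -0.83 -1.35] 26.9
('a', 'dy', 'dep') [33.81 -1.85  9.61] 19.3
```

View pics/e1.png

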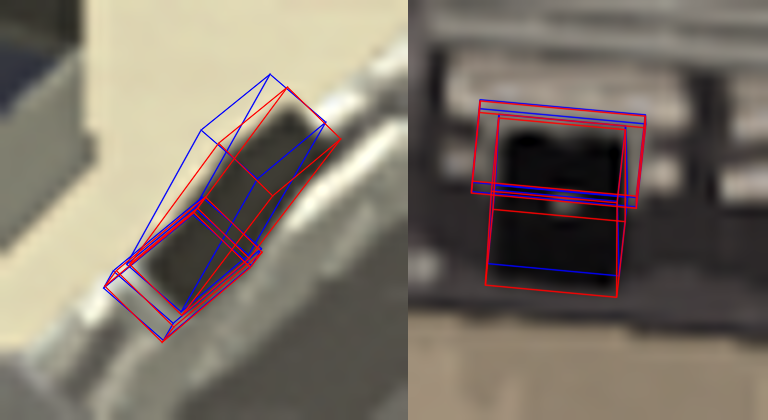

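Run:
```python
from look import *
S,T=pickle.load(open("f0.pkl","rb"))
def outl(f,off,r,s_,sh,a,yaw):
    big=cv2.resize(f["color"][r[0]:r[1],r[2]:r[3]],None,fx=s_,fy=s_,interpolation=2)
    g=dict(f);g["cx"]+=off[0];g["cy"]+=off[1]
    R,tt=gpose(sh,a,yaw)
    for B in gauge_parts()[2:]:
        B=B-[0,0,50]; p=((proj(g,B@R.T+tt)-[r[2],r[0]]+.5)*s_*16).round().astype(np.int32)
        for i in range(8):
            for j in (1,2,4):
                if not i&j: cv2.line(big,tuple(map(int,p[i])),tuple(map(int,p[i|j])),(0,0,255),1,cv2.LINE_AA,4)
    return big
A=outl(S,(.9,-.6),(243,278,230,264),12,[514.5,240.5,56],0,21);B=outl(T,(0,0),(190,225,190,220),12,[514.5,240.5,56],0,21)
cv2.imwrite("pics/e2.png",np.hstack([A,B]))
```

```text
(no output)
```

View pics/e2.png

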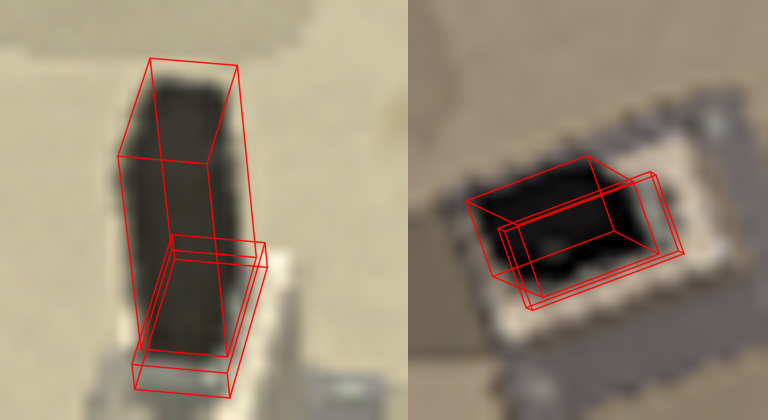

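Request:
play_rows --pt "0 0 40 0 0" --pt "0 0 80 0 0" --pt "0 0 120 0 0" --pt "0 0 160 0 0" --pt "0 0 200 0 0" --pt "0 1 230 0 0" --pt "0 1 245 0 0" --pt "0 1 249 0 0" --pt "0 1 249 0 0" --pt "40 1 249 0 0" --pt "80 1 249 0 0" --pt "115 1 249 0 0" --pt "128 1 249 0 0" --pt "128 1 249 0 0" --pt "128 1 249 0 0"

```text
time: 17.22
ee_pos: [534.7, -64.2, 129.4]
orientation: [-1.734, 1.57, 2.891]
wrist_force: [-0.4, -0.4, 0.4]
grip_width: 0.002
```

Run:
```python
from look import *
S,o=look("f1",r=(140,210,240,320),s=8)
```

```text
17.2667 [535.12 -64.45 130.31] Ftool [ 0.17 -0.21 -0.12] M [-0.02 -0.01  0.03] -0.001
```

View pics/f1.png

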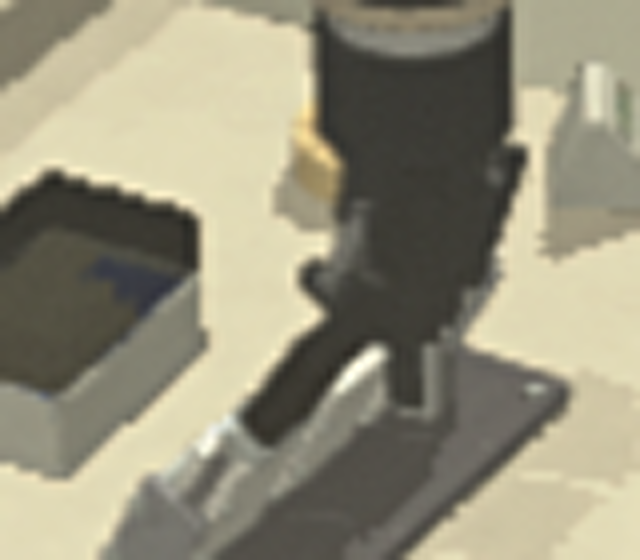

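Request:
play_rows --pt "3 8 0 0 0" --pt "3 15 0 0 0" --pt "3 19 0 0 0" --pt "3 21 0 0 0" --pt "3 21 0 0 0" --pt "3 21 0 0 0"

```text
time: 17.77
ee_pos: [555.5, -66.7, 126.5]
orientation: [0.697, 1.571, -0.962]
wrist_force: [-0.7, 0.5, -0.3]
grip_width: 0.002
```

Request:
play_rows --pt "0 1 0 0 0" --pt "0 1.5 0 0 0" --pt "0 1.5 0 0 0"

```text
time: 18.02
ee_pos: [557.0, -66.9, 126.4]
orientation: [0.652, 1.571, -1.007]
wrist_force: [0.7, -0.3, -0.8]
grip_width: 0.0
```

Request:
play_rows --pt "0 1 0 0 0" --pt "0 1.5 0 0 0" --pt "0 1.5 0 0 0"

```text
time: 18.27
ee_pos: [558.6, -67.0, 126.4]
orientation: [0.591, 1.571, -1.068]
wrist_force: [-1.2, -0.2, -0.7]
grip_width: -0.001
```

Request:
play_rows --pt "0 1 0 0 0" --pt "0 1.5 0 0 0" --pt "0 1.5 0 0 0"

```text
time: 18.52
ee_pos: [560.1, -67.1, 126.4]
orientation: [1.034, 1.571, -0.625]
wrist_force: [0.7, 1.3, -0.0]
grip_width: 0.002
```

Request:
play_rows --pt "0 1 0 0 0" --pt "0 1.5 0 0 0" --pt "0 1.5 0 0 0"

```text
time: 18.77
ee_pos: [561.6, -67.3, 126.4]
orientation: [0.597, 1.571, -1.062]
wrist_force: [0.5, -0.6, 0.3]
grip_width: -0.0
```

Run:
```python
from look import *
S,o=look("f2",r=(160,205,255,305),s=12)
```

```text
18.8167 [561.54 -67.27 126.38] Ftool [-0.07 -0.23 -0.59] M [ 0.02  0.01 -0.02] 0.0
```

View pics/f2.png

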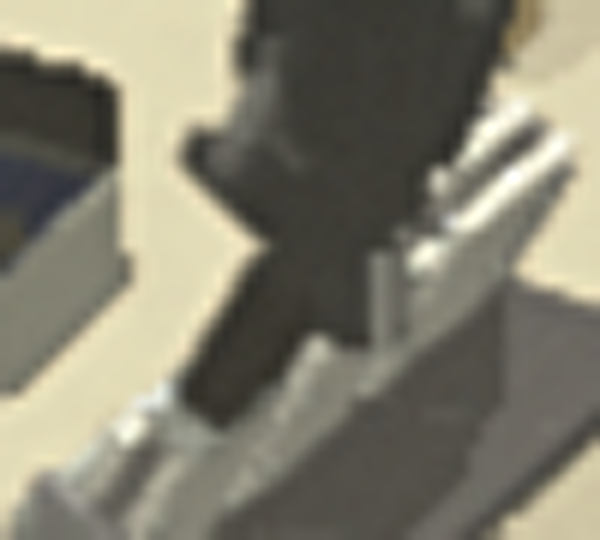

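Request:
play_rows --pt "0 1 0 0 0" --pt "0 2 0 0 0" --pt "0 2 0 0 0"

```text
time: 19.07
ee_pos: [563.3, -67.4, 126.4]
orientation: [-1.564, 1.57, 3.061]
wrist_force: [-2.3, 0.1, 0.8]
grip_width: 0.004
```

```bash
cat > cmp.py <<'E'
from look import *
def strip(fn):
    S=pickle.load(open(fn,"rb")); g=S["color"].max(2).astype(float)
    # left edge of handle rows 183..191: subpixel crossing 140
    out=[]
    for r in range(183,192):
        row=g[r]; 
        for c in range(266,285):
            if row[c]>140>=row[c+1]: out.append(round(c+(row[c]-140)/(row[c]-row[c+1]),2)); break
        else: out.append(None)
    return out
E
python3 - <<'E'
from look import *
from cmp import strip
S,o=look("f3")
for n in ("d2","f1","f2","f3"): print(n,strip(n+".pkl"))
E
```

```text
19.1167 [563.29 -67.4  126.39] Ftool [-1.93 -2.23 -0.32] M [ 0.02  0.   -0.34] -0.001
d2 [np.float64(275.73), np.float64(275.19), np.float64(274.27), np.float64(273.43), np.float64(272.73), np.float64(272.16), np.float64(271.0), np.float64(270.13), np.float64(269.29)]
f1 [np.float64(275.77), np.float64(275.22), np.float64(274.29), np.float64(273.47), np.float64(272.76), np.float64(272.2), np.float64(271.06), np.float64(270.19), np.float64(269.34)]
f2 [np.float64(274.2), np.float64(273.74), np.float64(273.11), np.float64(272.47), np.float64(271.76), np.float64(271.16), np.float64(270.72), np.float64(269.97), np.float64(269.24)]
f3 [np.float64(273.73), np.float64(273.2), np.float64(272.73), np.float64(272.2), np.float64(271.48), np.float64(271.01), np.float64(270.45), np.float64(269.65), np.float64(268.99)]
```

The tipped gauge comes back upright freely and stops where it should sit flush. I'm backing off to see whether it stays.

Request:
play_rows --pt "0 -0.7 0 0 0" --pt "0 -1.5 0 0 0" --pt "0 -3 0 0 0" --pt "0 -5 0 0 0" --pt "0 -8 0 0 0" --pt "0 -12 0 0 0" --pt "0 -16 0 0 0" --pt "0 -16 0 0 0"

```text
time: 19.78
ee_pos: [546.7, -65.9, 126.4]
orientation: [-1.604, 1.57, 3.02]
wrist_force: [1.3, -0.6, -0.0]
grip_width: 0.001
```

Run:
```python
from look import *
from cmp import strip
S,o=look("f4",r=(160,205,255,305),s=12)
for n in ("d2","f3","f4"): print(n,[float(x) for x in strip(n+".pkl")])
```

```text
19.8333 [547.18 -65.96 126.49] Ftool [ 0.33 -0.07  1.07] M [ 0.07 -0.03  0.02] 0.001
d2 [275.73, 275.19, 274.27, 273.43, 272.73, 272.16, 271.0, 270.13, 269.29]
f3 [273.73, 273.2, 272.73, 272.2, 271.48, 271.01, 270.45, 269.65, 268.99]
f4 [275.77, 275.22, 274.3, 273.47, 272.77, 272.21, 271.06, 270.18, 269.34]
```

View pics/f4.png

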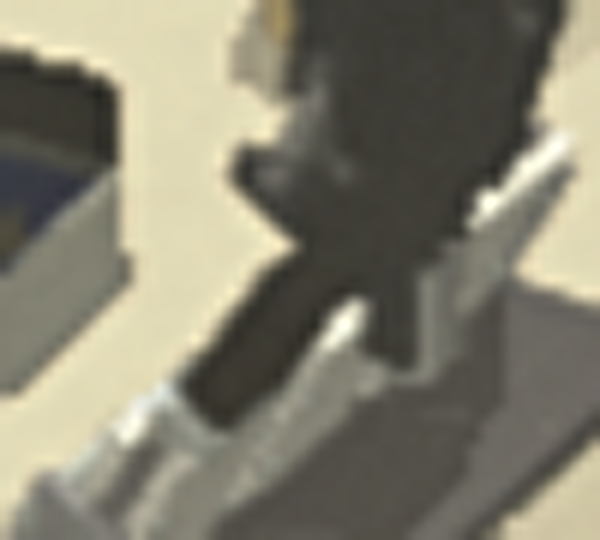

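It returns to exactly the same rest pose. That is the gauge's own equilibrium: it is top-heavy and leans within the gap's play. I'll retreat and do the final checks.

Request:
play_rows --pt "-40 -10 0 0 0" --pt "-80 -10 0 0 0" --pt "-120 -10 -30 0 0" --pt "-130 -10 -70 0 0" --pt "-130 -10 -110 0 0" --pt "-130 -10 -150 0 0" --pt "-130 -10 -190 0 0" --pt "-130 -10 -230 0 0" --pt "-130 -10 -250 0 0" --pt "-130 -10 -250 0 0" --pt "-130 -10 -250 0 0"

```text
time: 20.75
ee_pos: [559.3, 184.8, 256.1]
orientation: [-0.621, 1.57, -2.278]
wrist_force: [-0.5, 0.1, -0.7]
grip_width: -0.001
```

Run:
```python
from look import *
from cmp import strip
from bench import masks_of
S,o=look("g1",r=(130,230,240,345),s=6)
T=grab_frame("top")
print([float(x) for x in strip("g1.pkl")])
S0,T0=pickle.load(open("f0.pkl","rb"))
for n,f,f0 in (("S",S,S0),("T",T,T0)):
    for th in ("beaker","bench_timer"):
        m=masks_of(f,th); print(n,th,[ (round(x["p"],2),np.round(x["box"],1).tolist()) for x in m[:1]])
for n,a,b,r in (("beaker S",S,S0,(188,216,316,342)),("timer S",S,S0,(147,168,307,324)),("beaker T",T,T0,(218,242,327,352)),("timer T",T,T0,(160,186,408,442))):
    d=cv2.absdiff(a["color"],b["color"])[r[0]:r[1],r[2]:r[3]]; print(n,"maxdiff",d.max(),"mean",d.mean().round(2))
cv2.imwrite("pics/g1t.png",cv2.resize(T["color"][140:260,270:450],None,fx=4.4,fy=4.4,interpolation=2))
```

```text
20.8 [559.37 183.83 256.2 ] Ftool [ 0.52 -0.54 -0.21] M [-0.03 -0.02 -0.03] -0.002
[275.74, 275.19, 274.26, 273.44, 272.73, 272.18, 271.02, 270.15, 269.29]
S beaker [(0.64, [329.1, 202.2, 19.7, 19.4])]
S bench_timer [(0.71, [277.9, 187.2, 20.4, 12.7])]
T beaker [(0.6, [338.7, 230.7, 20.4, 18.3])]
T bench_timer [(0.69, [422.8, 172.9, 23.4, 19.6])]
beaker S maxdiff 28 mean 22.39
timer S maxdiff 28 mean 18.14
beaker T maxdiff 7 mean 4.61
timer T maxdiff 7 mean 3.97
```

View pics/g1.png

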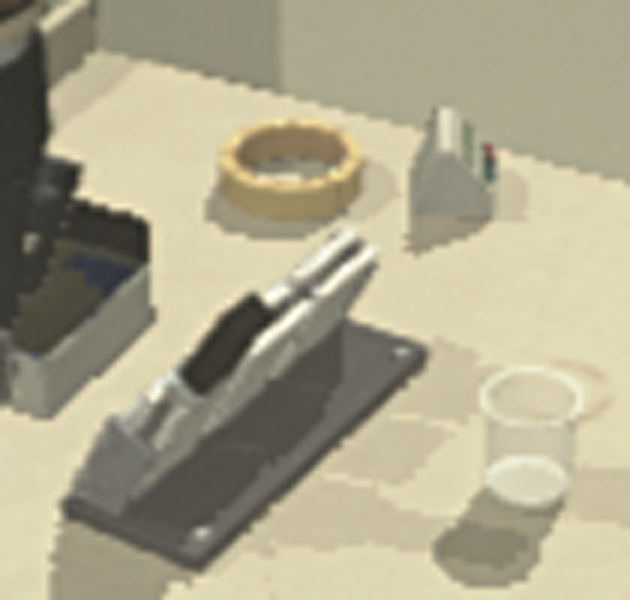

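```bash
python3 -c "
from bench import bot
print(bot.sign_off())"
```

```text
the job is handed in; nothing more can be done
None
```

The gauge is in the left gap, pushed down until its shoulder met the plate edges, and the job is handed in at about 21 s of the 58 s allowed.

- **What I did:** I gripped the black-handled gauge across its width and lifted it 40 mm. I then tilted it in the grip against the holder's slot edge, because the moves cannot tilt the tool; the camera fit gave 26.5°.
- **Finding the clear gap:** I tried the left gap first and felt nothing at 27 mm, where a bar would be. The blade went on until contact at about 50 mm, where the push was about 10 N. I did not probe the other two gaps.
- **One check that disagreed:** after release the gauge does not sit flush. Its handle leans about 3–5° more towards the robot, within the gap's play. I nudged it upright with 2–3 N to where flush was predicted, but it fell back to exactly the same pose when I let go. I take this as its natural rest, with the shoulder on the front plate edge.
- **Tilt estimate:** the two cameras disagreed on the lean. The top view gave about 30° from vertical. The scene view gave about 35°, which is too high because the handle's corners are chamfered.
- **Bystanders:** the beaker and timer look unmoved in both views. In the scene view the timer finder reported the wrong thing on the last look, so there I compared the pictures directly.

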